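# Build up the leather punching station

## Task

Set up the punching station on the black rubber pad from the bottom up: lay the stone slab squarely and centred on the pad, then put the white punching board square on the slab's left half (left as the robot sees it, facing the bench) and the dished steel anvil in the middle of its right half, and last of all stand the pointed strap-end die upright, cutting edge down, in the middle of the board. Set everything down gently without dropping it, never let the die's edge touch the stone or the anvil, and leave the other tools where they are.

Things in the scene. Friction and masses are not known exactly. Their poses are not given: they have to be found in the camera images.
- pad: Fixed black rubber pad lying on the green bench, 85 x 210 x 8 mm (x, y, z); origin at the centre of its underside, z up. Its +y end is always the left end as the robot sees it (its yaw stays within 0.2 rad of the bench). Half centres of a slab laid on it: y = +45 mm (left) and y = -45 mm (right) in this frame. It lies either left or right of the bench's middle.
- slab: Loose grey speckled stone slab, 62 x 180 x 25 mm (x, y, z), 0.5 to 0.85 kg; origin at the centre of its underside, z up. The same either way round. Grasp across its 62 mm width. On the pad its underside is 8 mm and its top 33 mm above the bench.
- board: Loose white plastic punching board, 58 x 80 x 14 mm (x, y, z), about 70 g; origin at the centre of its underside, z up. Goes with its long side along the slab's; the same either way round. On the slab its top is 47 mm above the bench.
- anvil: Loose round steel setting anvil, a plain disc 50 mm across and 20 mm high with four small dished cups marked on its top, about 0.3 kg; origin at the centre of its underside, z up.
- die: Loose steel strap-end die, about 0.32 kg, standing on its cutting edge: 36 mm high blades outlining a pointed arch (from x = -23 to +27 mm, 40 mm wide in y, point at +x), a flat head plate over them up to z = 44 mm, and on it a round upright shank 22 mm across from z = 44 to 84 mm, by which it is picked from above (a band 23.6 mm across tops the shank). Origin at the level of the cutting edge (z = 0), under the shank's axis, z up. Its yaw when placed does not matter.
- round_die: Bystander, not to be moved: steel round punch die, 46 mm across, with a 22 mm shank, 76 mm high in all; origin at the centre of its underside.
- weight: Bystander, not to be moved: dark iron pattern weight, 62 mm across with a small round knob on top, 58 mm high; origin at the centre of its underside.
- spool: Bystander, not to be moved: standing spool of cream thread, 52 mm across, 60 mm high; origin at the centre of its underside.
- jar: Bystander, not to be moved: closed jar with black cap, 60 mm across, 70 mm high; origin at the centre of its underside.
- slicker: Bystander, not to be moved: turned wooden edge slicker standing on end, 40 mm across, 78 mm high; origin at the centre of its underside.

How it is judged:
On the way, in this order (a step that is already met when the one before it is completed fails the run):
1. the stone slab lies squarely on the rubber pad, released (horizontal distance between slab and pad below 0.012 m and angle between the y axis of slab and the y axis of pad, either way round below 0.12 rad and z of slab in the frame of pad between 0.005 and 0.011 m and angle between slab's own z axis and vertical below 0.06 rad and linear speed of slab below 0.02 m/s and contact force between the fingers and slab below 0.1 N), for 0.2 s.
2. the board lies on the slab's left half and the anvil on its right half, both released (horizontal distance between slab and pad below 0.012 m and angle between the y axis of slab and the y axis of pad, either way round below 0.12 rad and z of slab in the frame of pad between 0.005 and 0.011 m and angle between each of slab, board, anvil's own z axis and vertical below 0.06 rad and x of board in the frame of slab between -0.013 and 0.013 m and (y of board in the frame of slab between 0.032 and 0.058 m or y of board in the frame of slab between -0.058 and -0.032 m) and y of board in the frame of pad above 0 m and z of board in the frame of slab between 0.022 and 0.028 m and angle between the y axis of board and the y axis of slab, either way round below 0.15 rad and linear speed of each of board, anvil below 0.02 m/s and contact force between the fingers and board below 0.1 N and x of anvil in the frame of slab between -0.015 and 0.015 m and (y of anvil in the frame of slab between 0.03 and 0.06 m or y of anvil in the frame of slab between -0.06 and -0.03 m) and y of anvil in the frame of pad below 0 m and z of anvil in the frame of slab between 0.022 and 0.028 m and contact force between the fingers and anvil below 0.1 N), for 0.2 s.
3. last, the die stands on the board, released (horizontal distance between die and board below 0.012 m and z of die in the frame of board between 0.011 and 0.017 m and angle between die's own z axis and vertical below 0.06 rad and linear speed of die below 0.02 m/s and contact force between the fingers and die below 0.1 N), for 0.2 s.
At the end, for the whole second after the job is handed in: Slab flat on the pad, centred within 12 mm, square within 0.12 rad; board flat on it within 13 mm each way of the left half's middle, square within 0.15 rad; anvil within 15 mm each way of the right half's middle; die upright on the board within 12 mm of its centre; all released and at rest (all of step 2 and all of step 3 and linear speed of slab below 0.02 m/s and contact force between the fingers and slab below 0.1 N); the robot touches nothing.
It fails at once if another tool (round die, weight, spool, jar, slicker) is moved by more than 20 mm (distance of any of round_die, weight, spool, jar, slicker from where it was at the start of the episode above 0.02 m).
It fails at once if the die's cutting edge touches the stone slab or the steel anvil (contact force between die and slab above 0.3 N or contact force between die and anvil above 0.3 N).
It fails at once if a part is dropped into place (faster than 0.4 m/s in the last 12 mm of its way down) ((linear speed of slab above 0.4 m/s and horizontal distance between slab and pad below 0.065 m and z of slab in the frame of pad below 0.02 m) or (linear speed of board above 0.4 m/s and horizontal distance between board and pad below 0.065 m and z of board in the frame of pad below 0.045 m) or (linear speed of anvil above 0.4 m/s and horizontal distance between anvil and pad below 0.065 m and z of anvil in the frame of pad below 0.045 m) or (linear speed of die above 0.4 m/s and horizontal distance between die and board below 0.065 m and z of die in the frame of board below 0.026 m)).
It also fails if it takes over 115 s, if anything falls off the work surface, if the arm or the gripper's body presses on something with over 40 N, if the wrist force passes 120 N, or if a joint passes its speed limit or range.

## Robot

A 6-joint arm with a two-finger parallel gripper is mounted at the origin on the work surface. World frame = base frame: x ahead of the robot, y to its left, z up, the work surface at z = 0. Lengths are in m, angles in rad, forces in N, time in s.
With the tool pointing down it reaches from about 0.35 to 0.775 m from the base axis. Payload 5.5 kg.
Tool frame: the origin (TCP) lies midway between the tips of the shut fingers; the grasp point (between the pads) lies env.grasp_offset behind it (env.grasp_offset is the distance from the TCP to the grasp point, in m); z points along the fingers, y is the direction in which the jaws open and shut (so a half turn about z gives the same grasp; the last joint's range is limited). The gripper opens to 85 mm and grips with 20 to 120 N. Pads are 22 mm wide; open, the fingers measure 114 mm over their backs; the gripper's body (76 mm by 85 mm) begins 54 mm behind the grasp point. The pads swing forward as they close: fully open they stand 13 mm farther back than shut.
Start: joints at [1.049, 0.313, 0.046, 1.304, 0, 1.431], TCP at [0.214, 0.534, 0.231] pointing down, gripper open.
Joint ranges: [-2.76, 2.76], [-0.86, 1.69], [-1.03, 1.26], [-2.2, 2.34], [-1.47, 1.5], [-3.14, 3.14]. Speed limits (rad/s): [2.57, 2.57, 3.14, 3.14, 3.14, 3.14].

## Interface

Orientations are given as a 3x3 rotation matrix whose columns are the frame's x, y, z axes.
In Python, from cell import env gives the robot as it stands.
- The arm moves only by the tool jog_arm, never from a script. Its argument "series" is one flat list of numbers, 5 for each row, row after row: the shift along the tool's x, y, z in units of 30 mm (1.0 is 30 mm), then the turn about the tool's z in units of 5 degrees (1.0 is 5 degrees), then the opening, from -1 (shut) to 1 (fully open). A call has exactly 5 rows; each row shifts and turns the commanded pose from where the row before left it, along the tool's axes as they then stand; what a row does not reach is not made up. A row lasts 1/12 s, in which the tool goes at most 41.7 mm and 7.16 degrees, less where a joint would pass 70% of its speed; a pose out of reach is approached as far as the arm can. A call is refused whole if a number of a shift passes 1 or a number of a turn 1, either way. A call with a gripper value outside its range is refused whole. The fingers move at their own pace and stop on an object; "grip_force" is the grip in N (left out, the last holds). Time passes only in rows, so rows that do not move let the fingers close, or fill a call up. It gives the time, the measured TCP pose, the force and the opening at its end, in the units of the state.
- env.get_state(): the state, without advancing time (a new reading comes with each control period).
- env.snapshot(name): name is "scene" or "top"; returns (picture, depth): 480x640x3 uint8, blue, green, red; 480x640 float32, m along the optical axis (not along the pixel's ray), 0 where there is no reading.
- env.get_calibration(name): a dict with "fx", "fy", "cx", "cy" (pixels), "world_from_camera" (4x4, takes a point from camera to world coordinates). Camera axes: x right, y down, z forward; pixel columns grow to the right and rows downward; lengths in m; the calibration is good to about 2 mm. A picture is of the moment at which its call begins. get_calibration takes no time and is no camera call.
- env.hand_in(): hands the job in, once; it reports no verdict.
The state is a dict: "clock": time; "joints": joint angles; "dq": joint speeds; "effort": joint torques, N m; "tcp_pos": TCP position; "tcp_rot": TCP orientation; "force": force on the tool from outside, world axes, zero at the start; "torque": the same for the moment, N m; "finger_gap": finger opening in m.
Only numpy, scipy, OpenCV 4.12 (cv2) and the standard library are available. Lean on these libraries where they do the work, as an engineer would, in place of code of your own. Each camera call takes 0.05 s, during which the arm holds its last target.

## Working session

There is one attempt and no reset: what is moved stays moved. The work goes in short steps, Python scripts to look and compute and a tool call to move; the robot and the scene stay as the last step left them, time stands still between calls to the robot, and variables do not carry over. Pictures are saved under pics/ and viewed, and the job is handed in when it is done.

Besides the shell and the picture viewer there is one more tool, called after ">>>" as name(argument=value, ...), one argument or row to a line, values as JSON. jog_arm: Moves the arm, as the interface text tells. Its arguments: {"type":"object","properties":{"series":{"type":"array"},"grip_force":{"type":"number"}},"required":["series"]}

```bash
ls; mkdir -p pics
python3 - <<'E'
from cell import env
import cv2,numpy as np
s=env.get_state()
for k,v in s.items(): print(k,np.round(v,3).tolist())
print(env.grasp_offset)
for n in("scene","top"):
    p,d=env.snapshot(n); cv2.imwrite(f"pics/{n}0.png",p); np.save(f"{n}0.npy",d)
    c=env.get_calibration(n); print(n,{k:np.round(v,4).tolist() for k,v in c.items()})
E
```

```text
pics
clock 0.0
joints [1.049, 0.314, 0.045, 1.304, 0.0, 1.431]
dq [-0.001, -0.001, 0.001, 0.001, -0.002, -0.001]
effort [-0.001, -48.063, 29.853, 0.019, -0.0, 0.0]
tcp_pos [0.214, 0.533, 0.23]
tcp_rot [[-0.928, 0.373, -0.001], [0.373, 0.928, -0.002], [0.0, -0.002, -1.0]]
force [0.027, 0.002, -1.138]
torque [0.053, 0.0, 0.003]
finger_gap 0.085
0.0187
scene {'fx': 503.4761, 'fy': 503.4761, 'cx': 313.683, 'cy': 240.7438, 'world_from_camera': [[0.1298, 0.7162, -0.6857, 1.3607], [0.9915, -0.1021, 0.0811, -0.0719], [-0.0119, -0.6904, -0.7233, 0.9141], [0.0, 0.0, 0.0, 1.0]]}
top {'fx': 458.2295, 'fy': 458.2295, 'cx': 324.2362, 'cy': 250.7815, 'world_from_camera': [[-0.0044, -0.9849, 0.1729, 0.3443], [-0.9999, 0.0064, 0.0115, 0.0056], [-0.0124, -0.1729, -0.9849, 1.2181], [0.0, 0.0, 0.0, 1.0]]}
```

View pics/scene0.png

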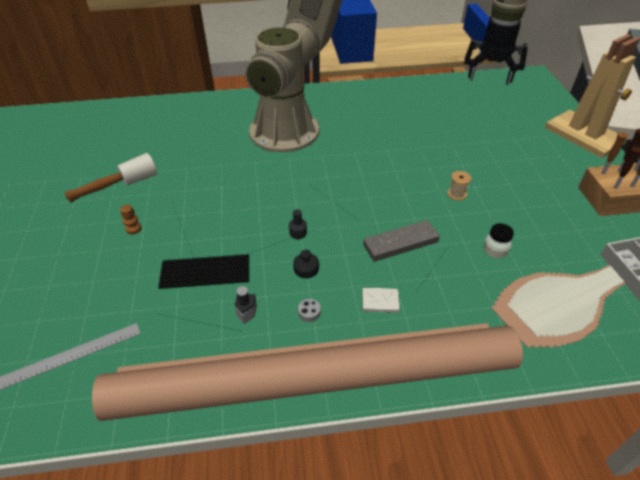

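View pics/top0.png

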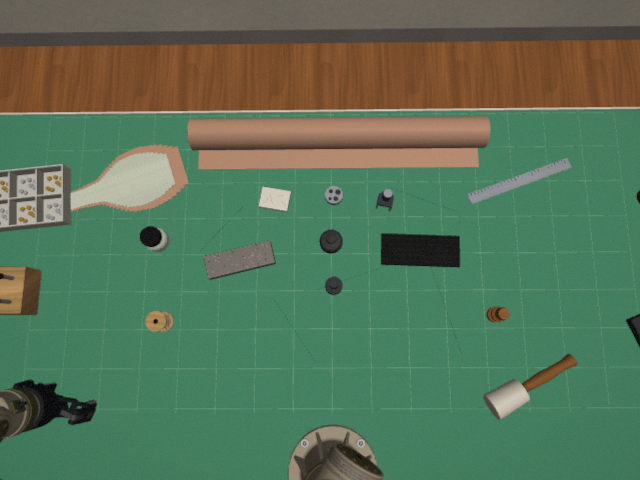

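The top view shows the pad at (420,250), slab (240,260), board (275,199), anvil (334,195) and die (386,197). The bystanders are the weight (331,241), round die (333,286), jar (153,238), spool (158,321) and slicker (498,314).

```bash
cat > h.py <<'E'
import cv2,numpy as np
from cell import env
def ray(n,uv,z):
    c=env.get_calibration(n);T=np.array(c["world_from_camera"])
    uv=np.atleast_2d(np.array(uv,float))
    d=np.c_[(uv[:,0]-c["cx"])/c["fx"],(uv[:,1]-c["cy"])/c["fy"],np.ones(len(uv))]@T[:3,:3].T
    o=T[:3,3]
    return o+d*((z-o[2])/d[:,2])[:,None]
def cloud(n,d):
    c=env.get_calibration(n);T=np.array(c["world_from_camera"])
    v,u=np.mgrid[0:480,0:640]
    P=np.stack([(u-c["cx"])/c["fx"]*d,(v-c["cy"])/c["fy"]*d,d],-1)
    return P@T[:3,:3].T+T[:3,3]
def rect(n,mask,z):
    """contour -> world plane z -> minAreaRect: centre, (long,short), yaw of long axis from world y"""
    cs,_=cv2.findContours(mask.astype(np.uint8),cv2.RETR_EXTERNAL,cv2.CHAIN_APPROX_NONE)
    c=max(cs,key=cv2.contourArea)
    P=ray(n,c[:,0,:],z)[:,:2].astype(np.float32)
    r=cv2.minAreaRect(P*1000)
    b=cv2.boxPoints(r)/1000
    e=[b[1]-b[0],b[2]-b[1]]; L=max(e,key=np.linalg.norm); 
    if L[1]<0:L=-L
    m=cv2.moments(P*1000); 
    return np.round(np.array(r[0])/1000,4),np.round(sorted(r[1]),1),round(float(np.arctan2(-L[0],L[1])),4),np.round([m['m10']/m['m00']/1000,m['m01']/m['m00']/1000],4)
E
python3 - <<'E'
from h import *
for n,boxes in (("top",dict(pad=(370,220,470,280),slab=(190,230,290,290),board=(250,180,300,220),anvil=(315,180,355,210),die=(365,175,410,220),rd=(315,270,355,300),weight=(310,222,352,260))),
   ("scene",dict(pad=(145,240,265,300),slab=(350,210,450,270),board=(350,275,410,325),anvil=(290,285,330,330),die=(225,275,270,330)))):
    p=cv2.imread(f"pics/{n}0.png");d=np.load(f"{n}0.npy");C=cloud(n,d)
    print(n,"bench z",np.round(np.median(C[200:330,100:500,2]),4))
    hsv=cv2.cvtColor(p,cv2.COLOR_BGR2HSV)
    green=(hsv[...,0]>65)&(hsv[...,0]<95)&(hsv[...,1]>90)
    tiles=[]
    for k,(a,b,c,e) in boxes.items():
        m=np.zeros(green.shape,bool);m[b:e,a:c]=~green[b:e,a:c]
        z=dict(pad=.008,slab=.025,board=.014,anvil=.02,die=.084).get(k,.05)
        print(k,rect(n,m,z),"topz",np.round(np.percentile(C[m][:,2],[50,90,99]),4), m.sum())
        t=cv2.resize(p[b:e,a:c],(260,int(260*(e-b)/(c-a))),interpolation=cv2.INTER_CUBIC)
        t2=np.zeros((280,260,3),np.uint8);t2[:min(280,t.shape[0])]=t[:280];tiles.append(t2)
    while len(tiles)%3:tiles.append(tiles[0]*0)
    im=np.vstack([np.hstack(tiles[i:i+3]) for i in range(0,len(tiles),3)])
    cv2.imwrite(f"pics/t_{n}.png",im[:600] if n=="x" else cv2.resize(im,None,fx=.7,fy=.7))
E
```

```text
top bench z 0.0012
pad (array([ 0.5577, -0.2363]), array([ 84.3, 208.1]), -0.034, array([ 0.5576, -0.2362])) topz [0.0086 0.0117 0.0142] 2368
slab (array([0.5317, 0.2446]), array([ 66.6, 182.9]), 0.2349, array([0.5318, 0.2448])) topz [0.0257 0.0289 0.032 ] 1707
board (array([0.7012, 0.1558]), array([61.5, 85. ]), -0.1771, array([0.7009, 0.1557])) topz [0.0147 0.018  0.0219] 674
anvil (array([ 0.7082, -0.0048]), array([48.9, 50.6]), 1.5624, array([ 0.7084, -0.0056])) topz [0.0205 0.0238 0.0256] 302
die (array([ 0.6783, -0.1375]), array([40.3, 57.8]), 1.3877, array([ 0.6786, -0.1385])) topz [0.0463 0.0849 0.0896] 265
rd (array([ 0.4593, -0.004 ]), array([43.4, 43.5]), 1.565, array([ 0.4598, -0.004 ])) topz [0.0384 0.0772 0.0802] 251
weight (array([0.5758, 0.0022]), array([57.7, 59.4]), 0.7723, array([0.575 , 0.0026])) topz [0.0307 0.0578 0.0613] 424
scene bench z -0.0005
pad (array([ 0.5616, -0.2394]), array([ 82.8, 202.5]), -0.0386, array([ 0.562 , -0.2387])) topz [0.0073 0.0107 0.0842] 2450
slab (array([0.543 , 0.2405]), array([ 80.3, 189.5]), 0.2361, array([0.543 , 0.2403])) topz [0.0233 0.0261 0.028 ] 1800
board (array([0.7063, 0.1525]), array([69.1, 84.9]), -0.1396, array([0.7062, 0.1524])) topz [0.0125 0.0149 0.0166] 958
anvil (array([ 0.7156, -0.0095]), array([50.2, 61.1]), 1.4319, array([ 0.7158, -0.0088])) topz [0.0183 0.021  0.0229] 468
die (array([ 0.7299, -0.1395]), array([42.7, 95. ]), 1.5482, array([ 0.7307, -0.1412])) topz [0.0349 0.081  0.0851] 772
```

View pics/t_top.png

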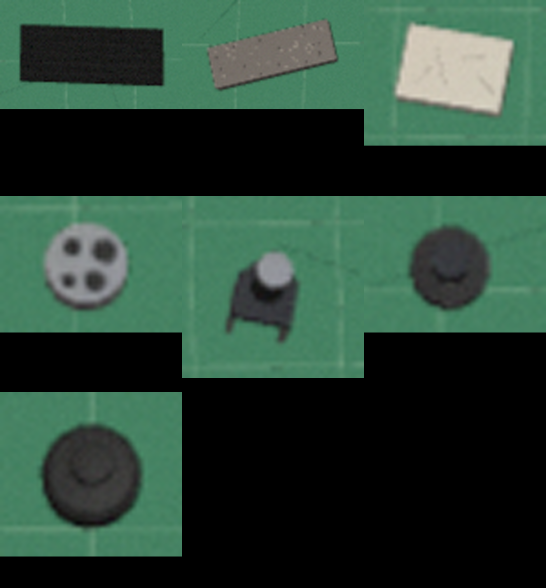

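View pics/t_scene.png

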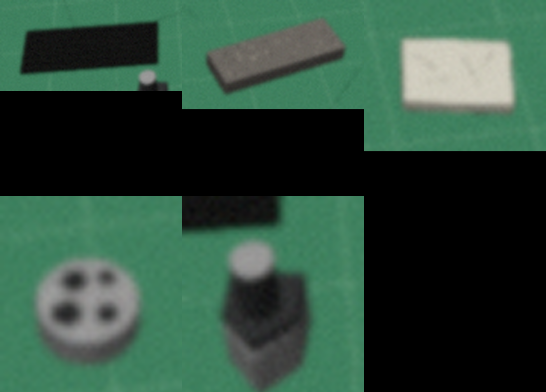

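Run:
```python
from h import *
for n,(a,b,c,e) in (("top",(375,183,405,215)),("scene",(232,280,256,303))):
    p=cv2.imread(f"pics/{n}0.png"); g=p[...,:].min(2)  # grey bright shank top; green has low red
    m=np.zeros(g.shape,np.uint8); m[b:e,a:c]=(g[b:e,a:c]>105)
    k,l,s,ce=cv2.connectedComponentsWithStats(m)
    i=1+np.argmax(s[1:,4]); print(n,s[i],ce[i],ray(n,ce[i],.084).round(4))
# roll edge and bystanders
print(ray("top",[[330,168],[330,152]],0).round(3), ray("top",[[153,238],[158,321],[498,314]],.06).round(3))
```

```text
top [384 189   9   8  58] [387.63793103 192.55172414] [[ 0.694  -0.1445  0.084 ]]
scene [237 286  11   9  78] [241.92307692 290.12820513] [[ 0.694  -0.1457  0.084 ]]
[[0.792 0.003 0.   ]
 [0.839 0.002 0.   ]] [[ 0.584  0.463  0.06 ]
 [ 0.371  0.437  0.06 ]
 [ 0.385 -0.414  0.06 ]]
```

>>> jog_arm(
  series=[0,0,0.3,1,1,0,0,0.3,1,1,0,0,0.3,1,1,0,0,0.3,1,1,0,0,0.3,1,1],
  grip_force=80,
)

```text
clock: 0.52
tcp_pos: [0.2141, 0.5333, 0.1854]
tcp_rot: [[-0.68, 0.733, -0.0], [0.733, 0.68, -0.001], [-0.0, -0.001, -1.0]]
force: [0.5, 1.1, 0.0]
finger_gap: 0.0851
```

>>> jog_arm(
  series=[0,0,0,1,1,0,0,0,1,1,0,0,0,1,1,0,0,0,1,1,0,0,0,1,1],
)

```text
clock: 0.93
tcp_pos: [0.2141, 0.5333, 0.1857]
tcp_rot: [[-0.307, 0.952, -0.001], [0.952, 0.307, -0.001], [-0.001, -0.001, -1.0]]
force: [-0.8, -0.1, 0.3]
finger_gap: 0.0857
```

>>> jog_arm(
  series=[-0.5,0.3,0,0.9,1,-1,0.7,0,0,1,-1,0.7,0,0,1,-1,0.7,0,0,1,-1,0.7,0,0,1],
)

```text
clock: 1.35
tcp_pos: [0.3379, 0.4241, 0.1859]
tcp_rot: [[-0.236, 0.972, -0.001], [0.972, 0.236, -0.001], [-0.0, -0.001, -1.0]]
force: [-0.4, 0.8, 0.1]
finger_gap: 0.0852
```

```bash
cat >> h.py <<'E'
def to(x,y,z,phi=None,fz=True):
    s=env.get_state();R=np.array(s["tcp_rot"]);p=np.array(s["tcp_pos"])
    ph=np.arctan2(R[0,1],R[1,1]); f=ph if phi is None else phi
    F=np.array([[-np.cos(f),np.sin(f),0],[np.sin(f),np.cos(f),0],[0,0,-1.]])
    d=F.T@(np.array([x,y,z])-p)
    d2=np.array([[-np.cos(ph),np.sin(ph),0],[np.sin(ph),np.cos(ph),0],[0,0,-1.]]).T@(np.array([x,y,z])-p)
    print("t",round(s["clock"],2),"pos",p.round(4),"phi",round(ph,4),"units in final frame",(d/.03).round(2),"in present frame",(d2/.03).round(2),"turn units",round(np.degrees((f-ph+np.pi)%(2*np.pi)-np.pi)/5,2),"F",np.round(s["force"],1),"gap",round(s["finger_gap"],4))
E
python3 -c "
from h import *
to(.5345,.2435,.06,1.336)"
```

```text
t 1.35 pos [0.3379 0.4241 0.1859] phi 1.3321 units in final frame [-7.38  4.97  4.2 ] in present frame [-7.4   4.94  4.2 ] turn units 0.04 F [-0.4  0.8  0.1] gap 0.0852
```

>>> jog_arm(
  series=[-0.9,0.6,0.4,0,1,-0.9,0.6,0.4,0,1,-0.9,0.6,0.4,0,1,-0.9,0.6,0.4,0,1,-0.9,0.6,0.4,0,1],
)

```text
clock: 1.77
tcp_pos: [0.4574, 0.3139, 0.1255]
tcp_rot: [[-0.236, 0.972, -0.0], [0.972, 0.236, -0.0], [-0.0, -0.0, -1.0]]
force: [0.6, 0.6, -0.0]
finger_gap: 0.0855
```

>>> jog_arm(
  series=[-0.9,0.6,0.4,0.04,1,-0.9,0.6,0.4,0,1,-0.7,0.5,0.3,0,1,-0.38,0.27,0.3,0,1,0,0,0.3,0,1],
)

```text
clock: 2.18
tcp_pos: [0.5364, 0.2432, 0.0744]
tcp_rot: [[-0.229, 0.974, 0.001], [0.974, 0.229, -0.0], [-0.0, 0.001, -1.0]]
force: [0.7, 1.2, 0.2]
finger_gap: 0.085
```

```bash
python3 -c "
from h import *
to(.5345,.2435,.002,1.336)
p,d=env.snapshot('top');cv2.imwrite('pics/a1.png',cv2.resize(p[180:330,150:350],None,fx=4,fy=4,interpolation=cv2.INTER_CUBIC))"
```

```text
t 2.18 pos [0.5364 0.2432 0.0744] phi 1.3401 units in final frame [ 0.02 -0.06  2.41] in present frame [ 0.02 -0.06  2.41] turn units -0.05 F [0.7 1.2 0.2] gap 0.085
```

View pics/a1.png

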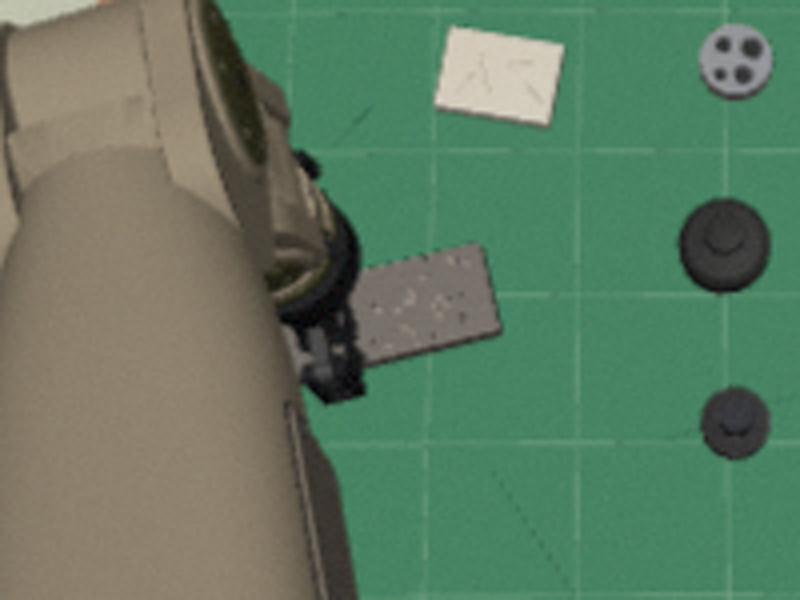

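The arm hides much of the top view, but the near finger sits just outside the slab edge, around crop pixel (330,370). I'll check the same moment from the scene camera.

```bash
python3 -c "
from h import *
p,d=env.snapshot('scene');cv2.imwrite('pics/a2.png',cv2.resize(p[150:290,310:500],None,fx=4,fy=4,interpolation=cv2.INTER_CUBIC))"
```

```text
(no output)
```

View pics/a2.png

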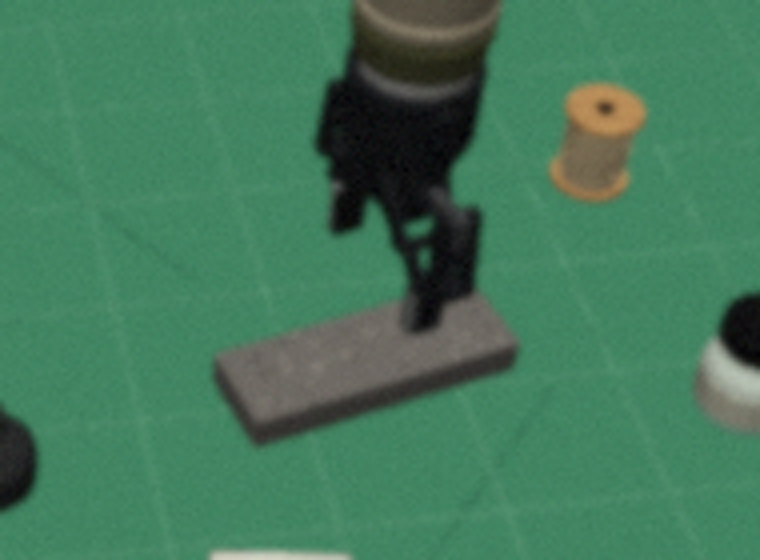

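The scene view shows the camera-side fingertip at full-image pixel (415,231), in front of the slab. I'll check that this tip agrees with the kinematics.

```bash
python3 -c "
from h import *
print(ray('scene',[[415,231]],.087))"
```

```text
[[0.57877776 0.25630564 0.087     ]]
```

>>> jog_arm(
  series=[0,-0.05,0.5,0,1,0,0,0.5,-0.05,1,0,0,0.5,0,1,0,0,0.5,0,1,0,0,0.2,0,1],
)

```text
clock: 2.7
tcp_pos: [0.5302, 0.2459, 0.0079]
tcp_rot: [[-0.239, 0.971, -0.003], [0.971, 0.239, -0.0], [0.0, -0.003, -1.0]]
force: [0.0, -0.2, 0.4]
finger_gap: 0.0857
```

>>> jog_arm(
  series=[0,0,0,0,1,0,0,0,0,1,0,0,0,0,1,0,0,0,0,1,0,0,0,0,1],
)

```text
clock: 3.12
tcp_pos: [0.5335, 0.2451, 0.0103]
tcp_rot: [[-0.237, 0.972, 0.002], [0.972, 0.237, 0.001], [0.0, 0.002, -1.0]]
force: [0.3, -0.1, 0.2]
finger_gap: 0.0853
```

```bash
python3 -c "
from h import *
to(.5345,.2435,.002,1.336)"
```

```text
t 3.12 pos [0.5335 0.2451 0.0103] phi 1.332 units in final frame [-0.06  0.02  0.28] in present frame [-0.06  0.02  0.28] turn units 0.05 F [ 0.3 -0.1  0.2] gap 0.0853
```

>>> jog_arm(
  series=[0,0,0.15,0,1,0,0,0.1,0,1,0,0,0,0,-1,0,0,0,0,-1,0,0,0,0,-1],
  grip_force=90,
)

```text
clock: 3.53
tcp_pos: [0.5327, 0.2447, 0.0021]
tcp_rot: [[-0.236, 0.972, -0.0], [0.972, 0.236, -0.0], [0.0, -0.0, -1.0]]
force: [0.9, -0.4, 6.9]
finger_gap: 0.0596
```

>>> jog_arm(
  series=[0,0,0,0,-1,0,0,0,0,-1,0,0,0,0,-1,0,0,0,0,-1,0,0,0,0,-1],
)

```text
clock: 3.95
tcp_pos: [0.5327, 0.2446, 0.0021]
tcp_rot: [[-0.236, 0.972, -0.0], [0.972, 0.236, -0.0], [-0.0, -0.0, -1.0]]
force: [-1.6, -1.5, 4.5]
finger_gap: 0.0604
```

>>> jog_arm(
  series=[0,0,-0.2,0,-1,0,0,-0.5,0,-1,0,0,-0.8,0,-1,0,0,-0.9,0,-1,0,0,-0.9,0,-1],
)

```text
clock: 4.37
tcp_pos: [0.5312, 0.2443, 0.0999]
tcp_rot: [[-0.236, 0.972, -0.004], [0.972, 0.236, -0.001], [-0.0, -0.004, -1.0]]
force: [1.6, 0.2, -5.8]
finger_gap: 0.0601
```

>>> jog_arm(
  series=[0,0,-0.9,0,-1,0,0,-0.6,0,-1,0,0,-0.3,0,-1,0,0,0,0,-1,0,0,0,0,-1],
)

```text
clock: 4.78
tcp_pos: [0.5323, 0.2446, 0.1536]
tcp_rot: [[-0.236, 0.972, -0.001], [0.972, 0.236, -0.0], [0.0, -0.001, -1.0]]
force: [-0.3, -0.2, -7.9]
finger_gap: 0.0602
```

```bash
python3 -c "
from h import *
to(.559,-.2375,.15,np.pi/2+.035)
p,d=env.snapshot('scene');cv2.imwrite('pics/a3.png',cv2.resize(p[110:290,310:500],None,fx=3,fy=3,interpolation=cv2.INTER_CUBIC))"
```

```text
t 4.78 pos [0.5323 0.2446 0.1536] phi 1.3321 units in final frame [-16.03   1.45   0.12] in present frame [-15.82  -2.93   0.12] turn units 3.14 F [-0.3 -0.2 -7.9] gap 0.0602
```

View pics/a3.png

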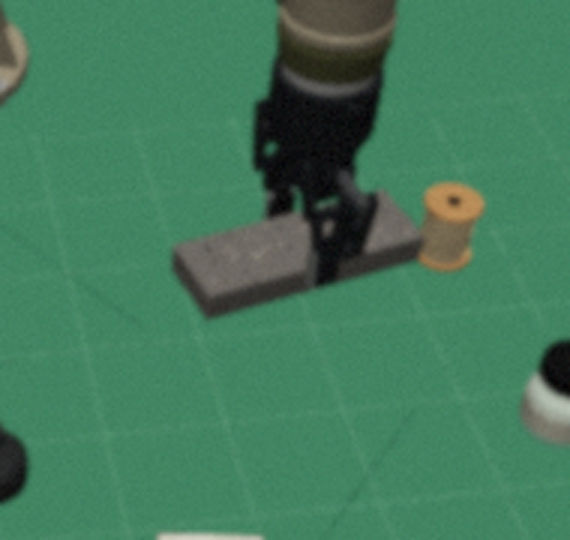

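Slab held level (scene crop, slab at about (300,250)), with nothing caught on it. Moving it over to the pad.

>>> jog_arm(
  series=[-0.3,-0.05,0,0.8,-1,-0.5,0,0,0.8,-1,-0.7,0,0,0.8,-1,-0.8,0.1,0,0.74,-1,-0.8,0.1,0,0,-1],
)

```text
clock: 5.25
tcp_pos: [0.5426, 0.1512, 0.1522]
tcp_rot: [[0.037, 0.999, -0.004], [0.999, -0.037, -0.0], [-0.001, -0.004, -1.0]]
force: [0.6, -0.1, -6.5]
finger_gap: 0.0601
```

>>> jog_arm(
  series=[-0.9,0.1,0,0,-1,-0.9,0.1,0,0,-1,-0.9,0.1,0,0,-1,-0.9,0.1,0,0,-1,-0.9,0.1,0,0,-1],
)

```text
clock: 5.67
tcp_pos: [0.5526, 0.0154, 0.1523]
tcp_rot: [[0.035, 0.999, -0.004], [0.999, -0.035, 0.001], [0.0, -0.004, -1.0]]
force: [0.6, -0.3, -6.1]
finger_gap: 0.0603
```

>>> jog_arm(
  series=[-0.9,0.1,0,0,-1,-0.9,0.1,0,0,-1,-0.9,0.1,0,0,-1,-0.9,0.1,0,0,-1,-0.9,0.1,0,0,-1],
)

```text
clock: 6.08
tcp_pos: [0.5629, -0.1198, 0.1523]
tcp_rot: [[0.035, 0.999, -0.004], [0.999, -0.035, 0.002], [0.001, -0.004, -1.0]]
force: [0.7, 0.2, -6.8]
finger_gap: 0.06
```

>>> jog_arm(
  series=[-0.8,0.1,0,0,-1,-0.8,0.1,0,0,-1,-0.7,0.1,0,0,-1,-0.4,0,0,0,-1,-0.2,0,0,0,-1],
)

```text
clock: 6.5
tcp_pos: [0.5692, -0.2075, 0.1525]
tcp_rot: [[0.037, 0.999, -0.003], [0.999, -0.037, 0.001], [0.001, -0.003, -1.0]]
force: [-0.4, 0.8, -7.6]
finger_gap: 0.0599
```

```bash
python3 -c "
from h import *
to(.559,-.2375,.012,np.pi/2+.035)"
```

```text
t 6.5 pos [ 0.5692 -0.2075  0.1525] phi 1.6081 units in final frame [-1.01 -0.3   4.68] in present frame [-1.01 -0.3   4.68] turn units -0.03 F [-0.4  0.8 -7.6] gap 0.0599
```

>>> jog_arm(
  series=[-0.4,-0.1,0.4,-0.03,-1,-0.4,-0.1,0.7,0,-1,-0.21,-0.1,0.8,0,-1,0,0,0.8,0,-1,0,0,0.5,0,-1],
)

```text
clock: 6.92
tcp_pos: [0.558, -0.2344, 0.0552]
tcp_rot: [[0.033, 0.999, -0.004], [0.999, -0.033, 0.003], [0.003, -0.005, -1.0]]
force: [-0.6, 1.2, -6.9]
finger_gap: 0.0604
```

>>> jog_arm(
  series=[0,0,0.3,0,-1,0,0,0.2,0,-1,0,0,0,0,-1,0,0,0,0,-1,0,0,0,0,-1],
)

```text
clock: 7.33
tcp_pos: [0.5613, -0.2363, 0.0451]
tcp_rot: [[0.032, 0.999, 0.002], [0.999, -0.032, -0.001], [-0.001, 0.002, -1.0]]
force: [-0.2, -0.6, -7.0]
finger_gap: 0.0597
```

```bash
python3 -c "
from h import *
to(.559,-.2375,.012,np.pi/2+.035)
p,d=env.snapshot('scene');cv2.imwrite('pics/b1s.png',p);q=p[180:320,130:290]
p,d=env.snapshot('top');cv2.imwrite('pics/b1t.png',p);q2=p[200:320,360:500]
r=lambda a:cv2.resize(a,(600,290) if 0 else (400,400),interpolation=cv2.INTER_CUBIC)
cv2.imwrite('pics/b1.png',np.hstack([r(q),r(q2)]))"
```

```text
t 7.33 pos [ 0.5613 -0.2363  0.0451] phi 1.603 units in final frame [-0.04 -0.08  1.1 ] in present frame [-0.04 -0.08  1.1 ] turn units 0.03 F [-0.2 -0.6 -7. ] gap 0.0597
```

View pics/b1.png

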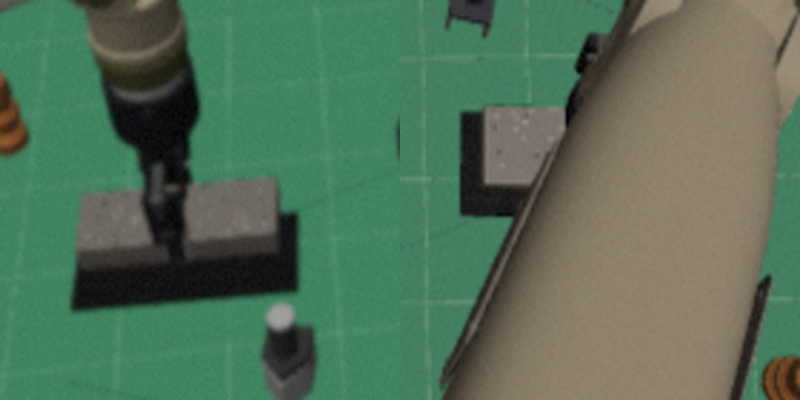

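The slab is square over the pad and about 35 mm up. In the top view its left end is at about u=389.8 and the pad's left edge at about u=381. Working out the y offset:

```bash
python3 -c "
from h import *
# slab left end mid-row, top face z ~ .045-.002+.025
v=200+145*.3
print(ray('top',[[360+85*.35,v]],.068)[0]-[0,.09,0], 'pad',ray('top',[[381,v]],.008)[0]-[0,.105,0])
# scene: slab right/left ends of top near edge; pad near corners
s=160/400;t=140/400
def S(x,y):return [130+x*s,180+y*t]
print(ray('scene',[S(78,250),S(279,237),S(79,192),S(275,180)],.068).round(4)); print('mean',ray('scene',[S(78,250),S(279,237),S(79,192),S(275,180)],.068).mean(0))
print(ray('scene',[S(73,309),S(298,290)],.008).round(4))"
```

```text
[ 0.56398282 -0.2381517   0.068     ] pad [ 0.57560214 -0.2377263   0.008     ]
[[ 0.5923 -0.323   0.068 ]
 [ 0.6039 -0.1453  0.068 ]
 [ 0.5295 -0.3269  0.068 ]
 [ 0.5417 -0.1471  0.068 ]]
mean [ 0.56683726 -0.23557909  0.068     ]
[[ 0.6008 -0.3405  0.008 ]
 [ 0.6099 -0.1349  0.008 ]]
```

>>> jog_arm(
  series=[-0.03,-0.1,0.3,0,-1,0,0,0.3,0,-1,0,0,0.2,0,-1,0,0,0.15,0,-1,0,0,0.1,0,-1],
)

```text
clock: 7.85
tcp_pos: [0.5565, -0.2365, 0.0109]
tcp_rot: [[0.033, 0.999, -0.002], [0.999, -0.033, 0.001], [0.001, -0.002, -1.0]]
force: [0.2, 1.5, -6.5]
finger_gap: 0.0597
```

>>> jog_arm(
  series=[0,0,0.05,0,-1,0,0,0,0,-1,0,0,0,0,-1,0,0,0,0,-1,0,0,0,0,-1],
)

```text
clock: 8.27
tcp_pos: [0.5576, -0.2372, 0.0111]
tcp_rot: [[0.033, 0.999, 0.001], [0.999, -0.033, -0.0], [-0.0, 0.001, -1.0]]
force: [-0.3, -0.5, -6.8]
finger_gap: 0.0598
```

>>> jog_arm(
  series=[0,0,0.04,0,-1,0,0,0,0,-1,0,0,0,0,-1,0,0,0,0,-1,0,0,0,0,-1],
)

```text
clock: 8.68
tcp_pos: [0.5577, -0.2372, 0.0102]
tcp_rot: [[0.033, 0.999, 0.001], [0.999, -0.033, -0.0], [-0.0, 0.001, -1.0]]
force: [-0.5, 0.7, -0.8]
finger_gap: 0.0601
```

>>> jog_arm(
  series=[0,0,0,0,0.55,0,0,0,0,0.6,0,0,0,0,0.7,0,0,0,0,0.85,0,0,0,0,1],
)

```text
clock: 9.1
tcp_pos: [0.5575, -0.2371, 0.0098]
tcp_rot: [[0.033, 0.999, 0.001], [0.999, -0.033, -0.0], [-0.0, 0.001, -1.0]]
force: [0.2, -0.7, 0.4]
finger_gap: 0.0853
```

>>> jog_arm(
  series=[0,0,0,0,1,0,0,0,0,1,0,0,-0.2,0,1,0,0,-0.5,0,1,0,0,-0.8,0,1],
)

```text
clock: 9.52
tcp_pos: [0.5555, -0.2359, 0.053]
tcp_rot: [[0.033, 0.999, -0.004], [0.999, -0.033, 0.003], [0.002, -0.004, -1.0]]
force: [0.1, -0.0, 0.4]
finger_gap: 0.0852
```

>>> jog_arm(
  series=[0,0,-0.9,0,1,0,0,-0.9,0,1,0,0,-0.9,0,1,0,0,-0.9,0,1,0,0,-0.5,0,1],
)

```text
clock: 9.93
tcp_pos: [0.5583, -0.2375, 0.1817]
tcp_rot: [[0.033, 0.999, 0.004], [0.999, -0.033, -0.002], [-0.002, 0.004, -1.0]]
force: [0.7, -0.4, -0.5]
finger_gap: 0.0852
```

```bash
python3 -c "
from h import *
to(.702,.154,.08,np.pi/2+.177)"
```

```text
t 9.93 pos [ 0.5583 -0.2375  0.1817] phi 1.6035 units in final frame [13.69  2.42  3.39] in present frame [13.2   4.36  3.39] turn units 1.65 F [ 0.7 -0.4 -0.5] gap 0.0852
```

>>> jog_arm(
  series=[0.4,0.1,0,0,0.75,0.8,0.3,0,0,0.75,1,0.3,0,0,0.75,1,0.3,0,0,0.75,1,0.3,0,0,0.75],
)

```text
clock: 10.35
tcp_pos: [0.6001, -0.1104, 0.1767]
tcp_rot: [[0.033, 0.999, -0.001], [0.999, -0.033, 0.001], [0.001, -0.001, -1.0]]
force: [1.0, 0.1, 0.4]
finger_gap: 0.0745
```

>>> jog_arm(
  series=[1,0.4,0,0,0.75,1,0.4,0,0,0.75,1,0.4,0,0,0.75,1,0.4,0,0,0.75,1,0.4,0,0,0.75],
)

```text
clock: 10.77
tcp_pos: [0.6649, 0.038, 0.1766]
tcp_rot: [[0.032, 0.999, -0.002], [0.999, -0.032, 0.0], [0.0, -0.002, -1.0]]
force: [-0.9, -0.7, 0.4]
finger_gap: 0.0746
```

>>> jog_arm(
  series=[1,0.4,0,0,0.75,1,0.3,0,0,0.75,0.8,0.2,0,0,0.75,0.8,0.1,0.1,0.85,0.75,0.4,0.1,0.2,0.8,0.75],
)

```text
clock: 11.18
tcp_pos: [0.7026, 0.1584, 0.168]
tcp_rot: [[0.176, 0.984, -0.0], [0.984, -0.176, 0.001], [0.001, -0.001, -1.0]]
force: [-0.3, 0.2, -0.5]
finger_gap: 0.0752
```

```bash
python3 -c "
from h import *
to(.702,.154,.06,np.pi/2+.177)
p,d=env.snapshot('top');cv2.imwrite('pics/c1t.png',p)
q2=p[200:320,360:500]
cv2.imwrite('pics/c1.png',cv2.resize(q2,None,fx=5,fy=5,interpolation=cv2.INTER_CUBIC))"
```

```text
t 11.18 pos [0.7026 0.1584 0.168 ] phi 1.7478 units in final frame [-0.15  0.01  3.6 ] in present frame [-0.15  0.01  3.6 ] turn units 0.0 F [-0.3  0.2 -0.5] gap 0.0752
```

View pics/c1.png

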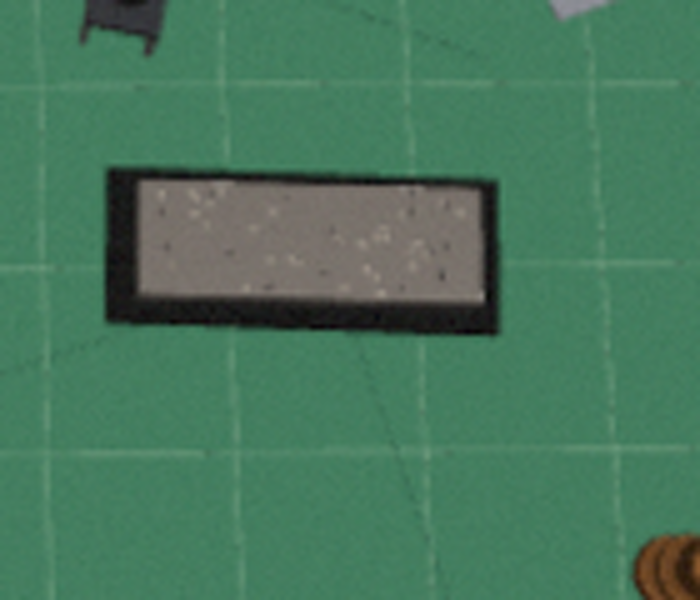

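The slab lies square on the pad, with corners at crop pixels (137,180), (480,187), (485,303) and (137,296). Next I'll measure it against the pad.

```bash
cat > m.py <<'E'
from h import *
def slab(p):
    g=p.astype(int); m=np.zeros(p.shape[:2],np.uint8)
    roi=(slice(215,275),slice(370,470))
    m[roi]=((g.max(2)-g.min(2)<45)&(g.min(2)>60))[roi]
    m=cv2.morphologyEx(m,cv2.MORPH_CLOSE,np.ones((5,5)))
    return rect("top",m,.033)
def pad(p):
    hsv=cv2.cvtColor(p,cv2.COLOR_BGR2HSV)
    green=(hsv[...,0]>65)&(hsv[...,0]<95)&(hsv[...,1]>90)
    m=np.zeros(green.shape,bool);m[220:280,370:470]=~green[220:280,370:470]
    return rect("top",m,.008)
E
python3 -c "
from m import *
p=cv2.imread('pics/c1t.png');print(slab(p));print(pad(p))"
```

```text
(array([ 0.5584, -0.2356]), array([ 62.8, 180.4]), -0.0345, array([ 0.5584, -0.2365]))
(array([ 0.5574, -0.2364]), array([ 84.5, 208.1]), -0.0314, array([ 0.5575, -0.2361]))
```

>>> jog_arm(
  series=[-0.15,0,0.5,0,0.75,0,0,0.8,0,0.75,0,0,0.8,0,0.75,0,0,0.7,0,0.75,0,0,0.4,0,0.75],
)

```text
clock: 11.65
tcp_pos: [0.6997, 0.1498, 0.0686]
tcp_rot: [[0.175, 0.985, -0.005], [0.985, -0.175, -0.0], [-0.001, -0.005, -1.0]]
force: [0.0, 0.8, 0.2]
finger_gap: 0.0748
```

>>> jog_arm(
  series=[0,0,0.2,0,0.75,0,0,0.2,0,0.75,0,0,0,0,0.75,0,0,0,0,0.75,0,0,0,0,0.75],
)

```text
clock: 12.07
tcp_pos: [0.7032, 0.1499, 0.0621]
tcp_rot: [[0.176, 0.984, 0.002], [0.984, -0.176, 0.0], [0.001, 0.002, -1.0]]
force: [-0.2, -0.0, 0.3]
finger_gap: 0.0746
```

```bash
python3 -c "
from h import *
to(.702,.154,.001,np.pi/2+.177)
p,d=env.snapshot('scene');cv2.imwrite('pics/c2.png',cv2.resize(p[180:340,310:470],None,fx=4,fy=3.7,interpolation=cv2.INTER_CUBIC))"
```

```text
t 12.07 pos [0.7032 0.1499 0.0621] phi 1.7474 units in final frame [ 0.13 -0.06  2.04] in present frame [ 0.13 -0.06  2.04] turn units 0.0 F [-0.2 -0.   0.3] gap 0.0746
```

View pics/c2.png

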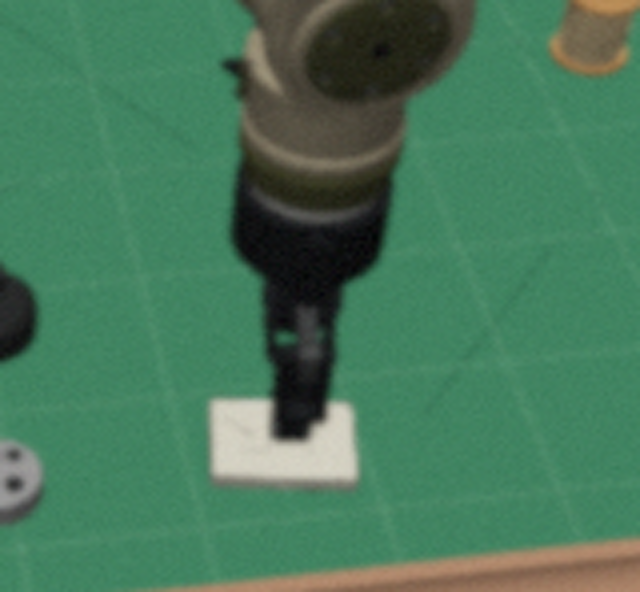

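The gripper is centred over the board: fingertip at crop (292,435), board spanning u=212–357. Going down.

>>> jog_arm(
  series=[0.12,-0.06,0.5,0,0.75,0,0,0.5,0,0.75,0,0,0.5,0,0.75,0,0,0.25,0,0.75,0,0,0.15,0,0.75],
)

```text
clock: 12.53
tcp_pos: [0.7007, 0.1536, 0.003]
tcp_rot: [[0.176, 0.984, -0.001], [0.984, -0.176, -0.0], [-0.0, -0.001, -1.0]]
force: [0.0, 0.3, 0.1]
finger_gap: 0.0748
```

>>> jog_arm(
  series=[0,0,0.05,0,0.75,0,0,0,0,0.75,0,0,0,0,0.75,0,0,0,0,0.75,0,0,0,0,0.75],
  grip_force=40,
)

```text
clock: 12.95
tcp_pos: [0.7017, 0.1538, 0.0031]
tcp_rot: [[0.176, 0.984, 0.002], [0.984, -0.176, 0.0], [0.001, 0.001, -1.0]]
force: [-0.2, 0.2, -1.0]
finger_gap: 0.0748
```

>>> jog_arm(
  series=[0,0,0,0,0.3,0,0,0,0,0.1,0,0,0,0,0,0,0,0,0,0,0,0,0,0,0],
)

```text
clock: 13.37
tcp_pos: [0.7017, 0.1537, 0.003]
tcp_rot: [[0.176, 0.984, 0.002], [0.984, -0.176, 0.0], [0.0, 0.001, -1.0]]
force: [-0.4, 0.7, 5.7]
finger_gap: 0.0568
```

>>> jog_arm(
  series=[0,0,0,0,-1,0,0,0,0,-1,0,0,-0.2,0,-1,0,0,-0.5,0,-1,0,0,-0.8,0,-1],
)

```text
clock: 13.78
tcp_pos: [0.6982, 0.1534, 0.0439]
tcp_rot: [[0.176, 0.984, -0.007], [0.984, -0.176, -0.001], [-0.002, -0.007, -1.0]]
force: [0.8, 1.1, -1.1]
finger_gap: 0.0563
```

>>> jog_arm(
  series=[0,0,-0.8,0,-1,0,0,-0.8,0,-1,0,0,-0.8,0,-1,0,0,-0.5,0,-1,0,0,-0.2,0,-1],
)

```text
clock: 14.2
tcp_pos: [0.7022, 0.1538, 0.1432]
tcp_rot: [[0.176, 0.984, 0.004], [0.984, -0.176, 0.0], [0.001, 0.004, -1.0]]
force: [1.6, 0.5, -0.3]
finger_gap: 0.0568
```

```bash
python3 -c "
from h import *
to(.562,-.1915,.13,np.pi/2+.035)
p,d=env.snapshot('scene');cv2.imwrite('pics/c3.png',cv2.resize(p[130:330,290:490],None,fx=3,fy=3,interpolation=cv2.INTER_CUBIC))"
```

```text
t 14.2 pos [0.7022 0.1538 0.1432] phi 1.7475 units in final frame [-11.67  -4.27   0.44] in present frame [-12.15  -2.58   0.44] turn units -1.62 F [ 1.6  0.5 -0.3] gap 0.0568
```

View pics/c3.png

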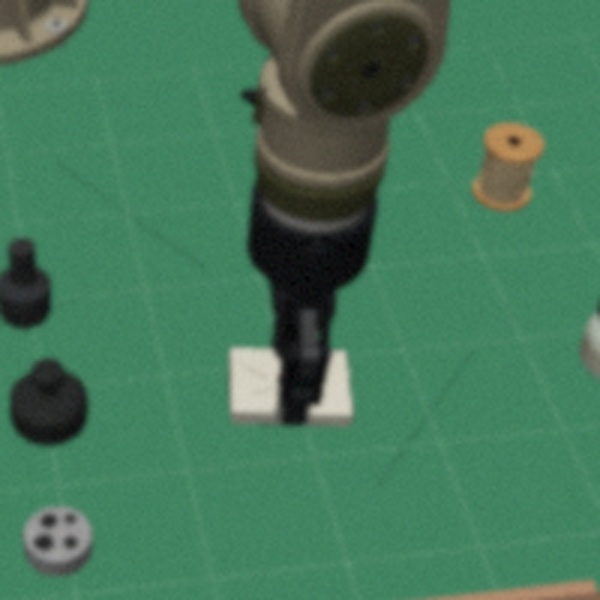

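Board gripped and level (crop (290,385)). Next, the left half of the slab.

>>> jog_arm(
  series=[-0.3,-0.1,0,-0.81,-1,-0.6,-0.2,0,-0.81,-1,-0.8,-0.3,0,0,-1,-0.9,-0.35,0,0,-1,-0.9,-0.35,0,0,-1],
)

```text
clock: 14.67
tcp_pos: [0.6543, 0.0507, 0.1378]
tcp_rot: [[0.034, 0.999, -0.003], [0.999, -0.034, 0.0], [0.0, -0.003, -1.0]]
force: [-0.2, -0.3, -0.4]
finger_gap: 0.057
```

>>> jog_arm(
  series=[-0.9,-0.35,0,0,-1,-0.9,-0.35,0,0,-1,-0.9,-0.35,0,0,-1,-0.9,-0.35,0,0,-1,-0.9,-0.35,0,0,-1],
)

```text
clock: 15.08
tcp_pos: [0.5968, -0.0827, 0.1382]
tcp_rot: [[0.035, 0.999, -0.003], [0.999, -0.035, 0.001], [0.001, -0.003, -1.0]]
force: [0.2, -0.4, -1.2]
finger_gap: 0.0568
```

>>> jog_arm(
  series=[-0.9,-0.35,0,0,-1,-0.9,-0.35,0,0,-1,-0.7,-0.3,0,0,-1,-0.5,-0.2,0,0,-1,-0.3,-0.1,0,0,-1],
)

```text
clock: 15.5
tcp_pos: [0.5543, -0.1808, 0.1384]
tcp_rot: [[0.038, 0.999, -0.003], [0.999, -0.038, 0.001], [0.001, -0.003, -1.0]]
force: [1.5, -0.3, -1.3]
finger_gap: 0.0569
```

>>> jog_arm(
  series=[-0.1,0,0,0,-1,0,0,0,0,-1,0,0,0,0,-1,0,0,0,0,-1,0,0,0,0,-1],
)

```text
clock: 15.92
tcp_pos: [0.5565, -0.1814, 0.14]
tcp_rot: [[0.034, 0.999, -0.0], [0.999, -0.034, 0.0], [0.0, -0.0, -1.0]]
force: [-0.5, 0.8, -0.9]
finger_gap: 0.0567
```

```bash
python3 -c "
from h import *
to(.5595,-.1915,.036,np.pi/2+.035)"
```

```text
t 15.92 pos [ 0.5565 -0.1814  0.14  ] phi 1.6046 units in final frame [-0.33  0.11  3.47] in present frame [-0.33  0.11  3.47] turn units 0.01 F [-0.5  0.8 -0.9] gap 0.0567
```

>>> jog_arm(
  series=[-0.2,0.1,0.3,0,-1,-0.13,0,0.6,0,-1,0,0,0.7,0,-1,0,0,0.5,0,-1,0,0,0.3,0,-1],
)

```text
clock: 16.33
tcp_pos: [0.5579, -0.1918, 0.0655]
tcp_rot: [[0.035, 0.999, -0.003], [0.999, -0.035, 0.001], [0.001, -0.003, -1.0]]
force: [-0.7, 0.8, -0.7]
finger_gap: 0.0564
```

>>> jog_arm(
  series=[0,0,0.2,0,-1,0,0,0.1,0,-1,0,0,0,0,-1,0,0,0,0,-1,0,0,0,0,-1],
)

```text
clock: 16.75
tcp_pos: [0.5595, -0.1928, 0.0601]
tcp_rot: [[0.035, 0.999, 0.002], [0.999, -0.035, -0.001], [-0.001, 0.002, -1.0]]
force: [0.2, -0.5, -0.8]
finger_gap: 0.0564
```

```bash
python3 -c "
from h import *
to(.5595,-.1915,.036,np.pi/2+.035)
p,d=env.snapshot('scene');cv2.imwrite('pics/d1s.png',p);cv2.imwrite('pics/d1.png',cv2.resize(p[190:310,140:300],None,fx=5,fy=5,interpolation=cv2.INTER_CUBIC))"
```

```text
t 16.75 pos [ 0.5595 -0.1928  0.0601] phi 1.6061 units in final frame [ 0.04 -0.    0.8 ] in present frame [ 0.04 -0.    0.8 ] turn units -0.0 F [ 0.2 -0.5 -0.8] gap 0.0564
```

View pics/d1.png

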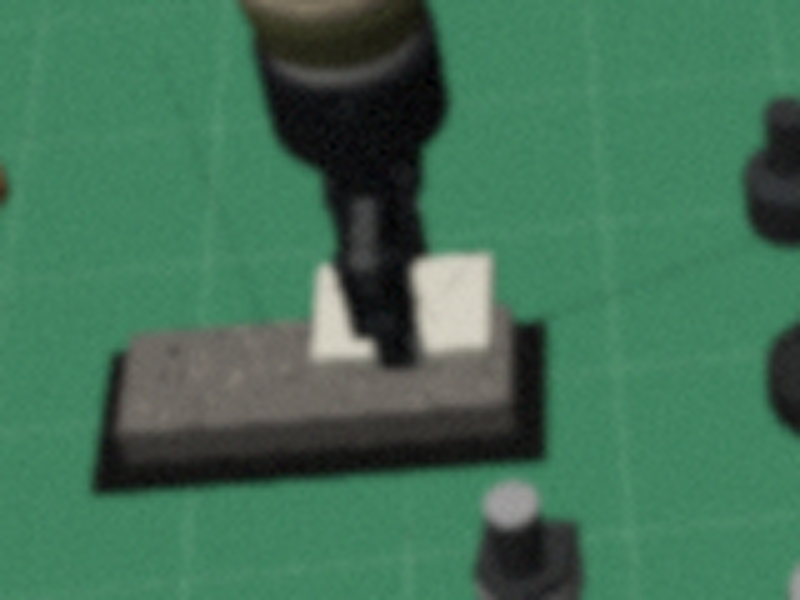

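The board hangs square over the slab's left half (crop u=310–492, slab right end at about 512). Lowering it gently.

>>> jog_arm(
  series=[0.04,0,0.25,0,-1,0,0,0.25,0,-1,0,0,0.15,0,-1,0,0,0.08,0,-1,0,0,0,0,-1],
)

```text
clock: 17.22
tcp_pos: [0.5582, -0.1909, 0.0364]
tcp_rot: [[0.035, 0.999, -0.001], [0.999, -0.035, 0.001], [0.001, -0.001, -1.0]]
force: [-0.1, 0.5, -0.8]
finger_gap: 0.0567
```

>>> jog_arm(
  series=[0,0,0,0,-1,0,0,0,0,-1,0,0,0.03,0,-1,0,0,0,0,-1,0,0,0,0,-1],
)

```text
clock: 17.63
tcp_pos: [0.5588, -0.1913, 0.0363]
tcp_rot: [[0.035, 0.999, 0.0], [0.999, -0.035, 0.0], [0.0, 0.0, -1.0]]
force: [0.4, 0.4, 0.1]
finger_gap: 0.0564
```

>>> jog_arm(
  series=[0,0,0.03,0,-1,0,0,0,0,-1,0,0,0,0,-1,0,0,0,0,-1,0,0,0,0,-1],
)

```text
clock: 18.05
tcp_pos: [0.5589, -0.1913, 0.036]
tcp_rot: [[0.035, 0.999, 0.001], [0.999, -0.035, -0.0], [-0.0, 0.001, -1.0]]
force: [-2.1, 0.5, 6.2]
finger_gap: 0.0567
```

>>> jog_arm(
  series=[0,0,0,0,0.45,0,0,0,0,0.55,0,0,0,0,0.7,0,0,0,0,0.75,0,0,0,0,0.75],
)

```text
clock: 18.47
tcp_pos: [0.5587, -0.1912, 0.0351]
tcp_rot: [[0.035, 0.999, -0.0], [0.999, -0.035, 0.0], [0.0, -0.0, -1.0]]
force: [0.3, -0.2, 0.5]
finger_gap: 0.0749
```

>>> jog_arm(
  series=[0,0,0,0,0.75,0,0,-0.2,0,0.75,0,0,-0.5,0,0.75,0,0,-0.8,0,0.75,0,0,-0.9,0,0.75],
)

```text
clock: 18.88
tcp_pos: [0.5577, -0.1907, 0.1072]
tcp_rot: [[0.035, 0.999, -0.003], [0.999, -0.035, 0.001], [0.001, -0.003, -1.0]]
force: [0.9, -0.4, 0.5]
finger_gap: 0.075
```

>>> jog_arm(
  series=[0,0,-0.8,0,0.6,0,0,-0.5,0,0.6,0,0,-0.3,0,0.6,0,0,0,0,0.6,0,0,0,0,0.6],
)

```text
clock: 19.3
tcp_pos: [0.5589, -0.1913, 0.1554]
tcp_rot: [[0.035, 0.999, 0.0], [0.999, -0.035, -0.0], [-0.0, 0.0, -1.0]]
force: [-0.4, 0.4, -0.6]
finger_gap: 0.0685
```

```bash
python3 -c "
from h import *
to(.710,-.007,.14)"
```

```text
t 19.3 pos [ 0.5589 -0.1913  0.1554] phi 1.6061 units in final frame [6.32 4.82 0.51] in present frame [6.32 4.82 0.51] turn units 0.0 F [-0.4  0.4 -0.6] gap 0.0685
```

>>> jog_arm(
  series=[0.4,0.3,0,0,0.6,0.8,0.6,0,0,0.6,0.8,0.6,0,0,0.6,0.8,0.6,0,0,0.6,0.8,0.6,0,0,0.6],
)

```text
clock: 19.72
tcp_pos: [0.6437, -0.0842, 0.1534]
tcp_rot: [[0.036, 0.999, -0.003], [0.999, -0.036, 0.001], [0.001, -0.003, -1.0]]
force: [0.1, -0.3, -0.2]
finger_gap: 0.0684
```

>>> jog_arm(
  series=[0.8,0.6,0,0,0.6,0.8,0.6,0,0,0.6,0.6,0.5,0.2,0,0.6,0.4,0.3,0.5,0,0.6,0.12,0.12,0.5,0,0.6],
)

```text
clock: 20.13
tcp_pos: [0.711, -0.0037, 0.1168]
tcp_rot: [[0.032, 0.999, -0.001], [0.999, -0.032, 0.001], [0.001, -0.001, -1.0]]
force: [-0.3, 0.4, 0.3]
finger_gap: 0.0684
```

>>> jog_arm(
  series=[0,0,0.8,0,0.6,0,0,0.5,0,0.6,0,0,0.3,0,0.6,0,0,0.2,0,0.6,0,0,0,0,0.6],
)

```text
clock: 20.55
tcp_pos: [0.7085, -0.0068, 0.0628]
tcp_rot: [[0.036, 0.999, -0.004], [0.999, -0.036, 0.001], [0.0, -0.004, -1.0]]
force: [-0.4, 0.2, -0.8]
finger_gap: 0.0686
```

```bash
python3 -c "
from h import *
to(.710,-.007,.004)
p,d=env.snapshot('top');cv2.imwrite('pics/e1t.png',p);q=p[190:290,360:480];q=cv2.resize(q,(400,400))
p,d=env.snapshot('scene');q2=cv2.resize(p[230:340,260:370],(400,400));cv2.imwrite('pics/e1.png',np.hstack([q,q2]))"
```

```text
t 20.55 pos [ 0.7085 -0.0068  0.0628] phi 1.6065 units in final frame [-0.01  0.05  1.96] in present frame [-0.01  0.05  1.96] turn units 0.0 F [-0.4  0.2 -0.8] gap 0.0686
```

View pics/e1.png

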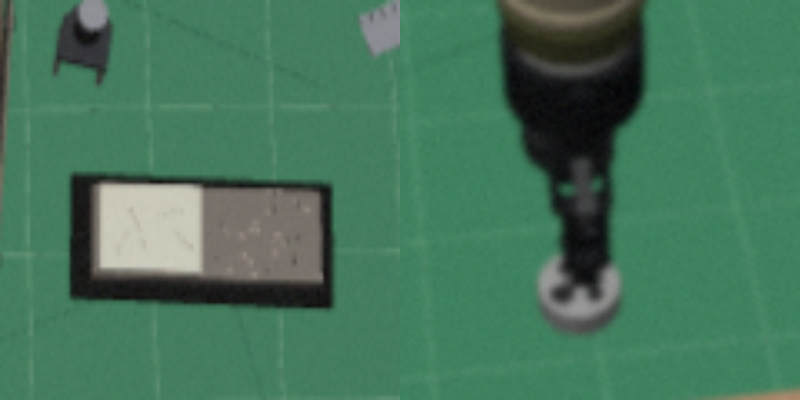

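The board lies on the slab's left half (left crop (150,228)), and the gripper is over the anvil (right crop (580,290)). Descending to grip it.

>>> jog_arm(
  series=[0,0,0.5,0,0.6,0,0,0.5,0,0.6,0,0,0.5,0,0.6,0,0,0.3,0,0.6,0,0,0.1,0,0.6],
  grip_force=60,
)

```text
clock: 21.07
tcp_pos: [0.7096, -0.007, 0.0077]
tcp_rot: [[0.036, 0.999, -0.001], [0.999, -0.036, 0.0], [0.0, -0.001, -1.0]]
force: [-0.2, -0.0, -0.3]
finger_gap: 0.0684
```

>>> jog_arm(
  series=[0,0,0,0,0.6,0,0,0,0,0.6,0,0,0,0,0.3,0,0,0,0,-1,0,0,0,0,-1],
)

```text
clock: 21.48
tcp_pos: [0.711, -0.007, 0.0104]
tcp_rot: [[0.035, 0.999, 0.002], [0.999, -0.035, -0.0], [-0.0, 0.002, -1.0]]
force: [-1.5, 0.3, 6.5]
finger_gap: 0.0466
```

>>> jog_arm(
  series=[0,0,0,0,-1,0,0,0,0,-1,0,0,0,0,-1,0,0,0,0,-1,0,0,0,0,-1],
)

```text
clock: 21.9
tcp_pos: [0.711, -0.007, 0.0103]
tcp_rot: [[0.035, 0.999, 0.003], [0.999, -0.035, -0.0], [-0.0, 0.003, -1.0]]
force: [-1.8, 0.3, 5.5]
finger_gap: 0.0469
```

>>> jog_arm(
  series=[0,0,0,0,0.6,0,0,0,0,0.6,0,0,0.12,0,0.6,0,0,0.1,0,0.6,0,0,0,0,0.6],
)

```text
clock: 22.32
tcp_pos: [0.7093, -0.0068, 0.0005]
tcp_rot: [[0.035, 0.999, -0.002], [0.999, -0.035, 0.0], [0.0, -0.002, -1.0]]
force: [0.4, 0.1, -0.6]
finger_gap: 0.0689
```

>>> jog_arm(
  series=[0,0,0,0,0.6,0,0,0,0,0.6,0,0,0,0,-1,0,0,0,0,-1,0,0,0,0,-1],
)

```text
clock: 22.73
tcp_pos: [0.7105, -0.0069, 0.0024]
tcp_rot: [[0.035, 0.999, 0.001], [0.999, -0.035, -0.0], [0.0, 0.001, -1.0]]
force: [-0.2, -0.2, 2.6]
finger_gap: 0.0474
```

>>> jog_arm(
  series=[0,0,0,0,-1,0,0,0,0,-1,0,0,0,0,-1,0,0,0,0,-1,0,0,0,0,-1],
)

```text
clock: 23.15
tcp_pos: [0.7105, -0.0069, 0.0024]
tcp_rot: [[0.035, 0.999, 0.001], [0.999, -0.035, 0.0], [0.0, 0.001, -1.0]]
force: [0.2, -0.3, 4.9]
finger_gap: 0.048
```

>>> jog_arm(
  series=[0,0,-0.2,0,-1,0,0,-0.5,0,-1,0,0,-0.8,0,-1,0,0,-0.8,0,-1,0,0,-0.8,0,-1],
)

```text
clock: 23.57
tcp_pos: [0.7084, -0.0067, 0.094]
tcp_rot: [[0.035, 0.999, -0.004], [0.999, -0.035, 0.001], [0.0, -0.004, -1.0]]
force: [1.0, -0.5, -2.7]
finger_gap: 0.0481
```

>>> jog_arm(
  series=[0,0,-0.8,0,-1,0,0,-0.5,0,-1,0,0,-0.2,0,-1,0,0,0,0,-1,0,0,0,0,-1],
)

```text
clock: 23.98
tcp_pos: [0.7093, -0.0068, 0.1384]
tcp_rot: [[0.035, 0.999, -0.002], [0.999, -0.035, 0.0], [0.0, -0.002, -1.0]]
force: [-0.8, -0.9, -3.6]
finger_gap: 0.0473
```

```bash
python3 -c "
from h import *
to(.557,-.282,.14)
p,d=env.snapshot('scene');cv2.imwrite('pics/e2.png',cv2.resize(p[160:340,220:400],None,fx=3,fy=3,interpolation=cv2.INTER_CUBIC))"
```

```text
t 23.98 pos [ 0.7093 -0.0068  0.1384] phi 1.6062 units in final frame [-9.35 -4.75 -0.05] in present frame [-9.35 -4.75 -0.05] turn units 0.0 F [-0.8 -0.9 -3.6] gap 0.0473
```

View pics/e2.png

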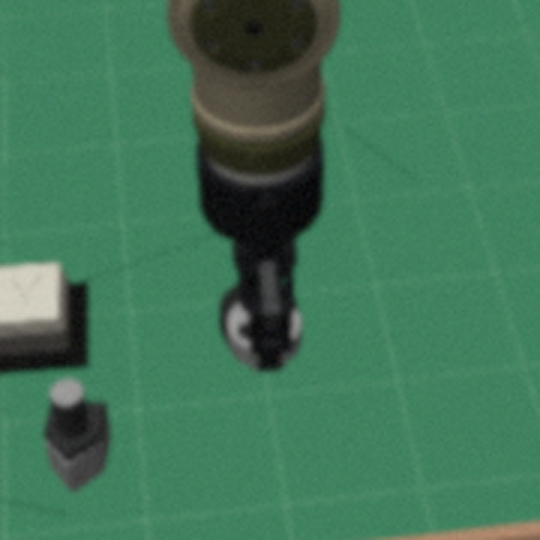

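The anvil is held level (crop (262,325)) with the load reading 3.6 N. Carrying it to the right half.

>>> jog_arm(
  series=[-0.4,-0.2,0,0,-1,-0.8,-0.4,0,0,-1,-0.9,-0.45,0,0,-1,-0.9,-0.45,0,0,-1,-0.9,-0.45,0,0,-1],
)

```text
clock: 24.45
tcp_pos: [0.6453, -0.1227, 0.1378]
tcp_rot: [[0.035, 0.999, -0.003], [0.999, -0.035, 0.001], [0.001, -0.003, -1.0]]
force: [0.2, -0.2, -2.7]
finger_gap: 0.0477
```

>>> jog_arm(
  series=[-0.9,-0.45,0,0,-1,-0.9,-0.45,0,0,-1,-0.9,-0.45,0,0,-1,-0.9,-0.45,0,0,-1,-0.8,-0.4,0,0,-1],
)

```text
clock: 24.87
tcp_pos: [0.5743, -0.2528, 0.1381]
tcp_rot: [[0.036, 0.999, -0.003], [0.999, -0.036, 0.001], [0.001, -0.003, -1.0]]
force: [0.3, 0.3, -3.4]
finger_gap: 0.0473
```

>>> jog_arm(
  series=[-0.6,-0.35,0,0,-1,-0.3,-0.2,0,0,-1,-0.1,-0.1,0,0,-1,0,0,0,0,-1,0,0,0,0,-1],
)

```text
clock: 25.28
tcp_pos: [0.5562, -0.2798, 0.1393]
tcp_rot: [[0.035, 0.999, -0.0], [0.999, -0.035, 0.001], [0.001, -0.0, -1.0]]
force: [0.4, 1.1, -3.5]
finger_gap: 0.0475
```

```bash
python3 -c "
from h import *
to(.557,-.282,.036)"
```

```text
t 25.28 pos [ 0.5562 -0.2798  0.1393] phi 1.6058 units in final frame [-0.07  0.03  3.44] in present frame [-0.07  0.03  3.44] turn units 0.0 F [ 0.4  1.1 -3.5] gap 0.0475
```

>>> jog_arm(
  series=[-0.07,0.03,0.3,0,-1,0,0,0.6,0,-1,0,0,0.7,0,-1,0,0,0.5,0,-1,0,0,0.4,0,-1],
)

```text
clock: 25.7
tcp_pos: [0.557, -0.2809, 0.0624]
tcp_rot: [[0.033, 0.999, -0.002], [0.999, -0.033, 0.002], [0.001, -0.002, -1.0]]
force: [-0.8, 1.1, -3.2]
finger_gap: 0.0476
```

>>> jog_arm(
  series=[0,0,0.3,0,-1,0,0,0.2,0,-1,0,0,0,0,-1,0,0,0,0,-1,0,0,0,0,-1],
)

```text
clock: 26.12
tcp_pos: [0.5578, -0.2829, 0.0506]
tcp_rot: [[0.035, 0.999, 0.001], [0.999, -0.035, -0.001], [-0.001, 0.001, -1.0]]
force: [0.1, 0.5, -2.8]
finger_gap: 0.0475
```

```bash
python3 -c "
from h import *
to(.557,-.282,.0355)
p,d=env.snapshot('scene');cv2.imwrite('pics/f1.png',cv2.resize(p[190:310,140:300],None,fx=5,fy=5,interpolation=cv2.INTER_CUBIC))"
```

```text
t 26.12 pos [ 0.5578 -0.2829  0.0506] phi 1.6058 units in final frame [ 0.03 -0.03  0.5 ] in present frame [ 0.03 -0.03  0.5 ] turn units 0.0 F [ 0.1  0.5 -2.8] gap 0.0475
```

View pics/f1.png

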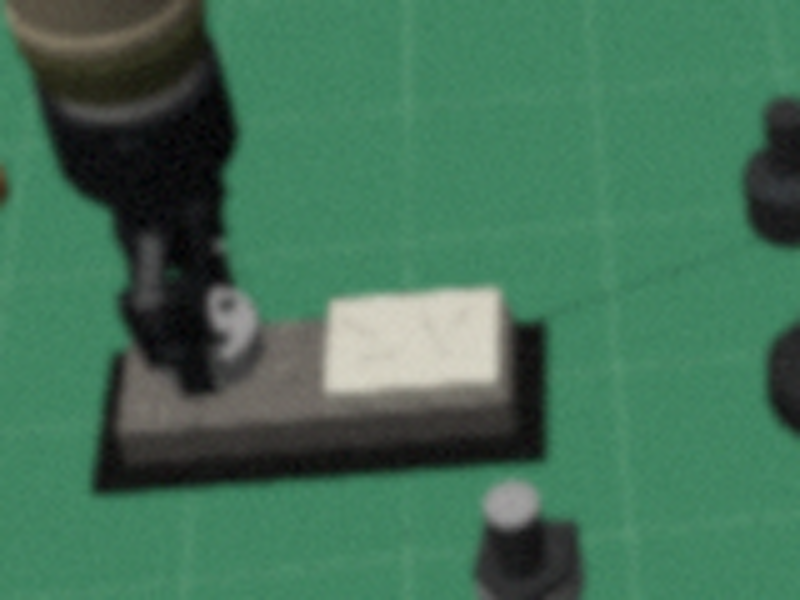

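The anvil is over the middle of the right half (crop (205,335)), clear of the board (u>325). Lowering it.

>>> jog_arm(
  series=[0.03,0,0.2,0,-1,0,0,0.15,0,-1,0,0,0.08,0,-1,0,0,0,0,-1,0,0,0,0,-1],
)

```text
clock: 26.58
tcp_pos: [0.5568, -0.2817, 0.0365]
tcp_rot: [[0.035, 0.999, -0.001], [0.999, -0.035, 0.001], [0.001, -0.001, -1.0]]
force: [0.6, -0.1, -2.0]
finger_gap: 0.0475
```

>>> jog_arm(
  series=[0,0,0.03,0,-1,0,0,0,0,-1,0,0,0,0,-1,0,0,0,0,-1,0,0,0,0,-1],
)

```text
clock: 27.0
tcp_pos: [0.5572, -0.2819, 0.0361]
tcp_rot: [[0.035, 0.999, 0.0], [0.999, -0.035, -0.0], [-0.0, 0.0, -1.0]]
force: [0.8, -0.4, -3.7]
finger_gap: 0.0477
```

>>> jog_arm(
  series=[0,0,0.03,0,-1,0,0,0,0,-1,0,0,0,0,-1,0,0,0,0,-1,0,0,0,0,-1],
)

```text
clock: 27.42
tcp_pos: [0.5573, -0.282, 0.0354]
tcp_rot: [[0.035, 0.999, 0.0], [0.999, -0.035, -0.0], [-0.0, 0.0, -1.0]]
force: [-0.2, 0.5, 0.1]
finger_gap: 0.0474
```

Contact: the load is gone. Releasing and retreating upward.

>>> jog_arm(
  series=[0,0,0,0,0.25,0,0,0,0,0.35,0,0,0,0,0.5,0,0,0,0,0.6,0,0,0,0,0.6],
)

```text
clock: 27.83
tcp_pos: [0.5572, -0.2819, 0.0351]
tcp_rot: [[0.035, 0.999, 0.0], [0.999, -0.035, -0.0], [-0.0, 0.0, -1.0]]
force: [1.1, 0.0, -0.3]
finger_gap: 0.0682
```

>>> jog_arm(
  series=[0,0,0,0,0.6,0,0,-0.2,0,0.6,0,0,-0.5,0,0.6,0,0,-0.9,0,0.6,0,0,-0.9,0,0.6],
)

```text
clock: 28.25
tcp_pos: [0.5563, -0.2813, 0.1102]
tcp_rot: [[0.035, 0.999, -0.002], [0.999, -0.035, 0.002], [0.001, -0.002, -1.0]]
force: [0.4, -0.3, 0.0]
finger_gap: 0.068
```

>>> jog_arm(
  series=[0,0,-0.9,0,0.2,0,0,-0.9,0,0.2,0,0,-0.6,0,0.2,0,0,-0.3,0,0.2,0,0,0,0,0.2],
)

```text
clock: 28.67
tcp_pos: [0.5583, -0.2826, 0.194]
tcp_rot: [[0.035, 0.999, 0.004], [0.999, -0.035, -0.003], [-0.003, 0.004, -1.0]]
force: [0.5, -0.1, -0.1]
finger_gap: 0.0511
```

```bash
python3 -c "
from h import *
to(.694,-.145,.18)"
```

```text
t 28.67 pos [ 0.5583 -0.2826  0.194 ] phi 1.606 units in final frame [4.74 4.36 0.47] in present frame [4.74 4.36 0.47] turn units 0.0 F [ 0.5 -0.1 -0.1] gap 0.0511
```

>>> jog_arm(
  series=[0.5,0.5,0,0,0.2,0.9,0.8,0,0,0.2,0.9,0.8,0,0,0.2,0.9,0.8,0,0,0.2,0.8,0.7,0,0,0.2],
)

```text
clock: 29.08
tcp_pos: [0.6697, -0.1639, 0.1889]
tcp_rot: [[0.035, 0.999, -0.002], [0.999, -0.035, 0.001], [0.001, -0.002, -1.0]]
force: [0.5, 0.1, -0.6]
finger_gap: 0.051
```

>>> jog_arm(
  series=[0.5,0.5,0.1,0,0.2,0.24,0.26,0.4,0,0.2,0,0,0.5,0,0.2,0,0,0.5,0,0.2,0,0,0.2,0,0.2],
)

```text
clock: 29.5
tcp_pos: [0.6906, -0.1439, 0.135]
tcp_rot: [[0.035, 0.999, -0.006], [0.999, -0.035, 0.002], [0.002, -0.006, -1.0]]
force: [-0.1, 0.4, -0.8]
finger_gap: 0.051
```

>>> jog_arm(
  series=[0,0,0,0,0.2,0,0,0,0,0.2,0,0,0,0,0.2,0,0,0,0,0.2,0,0,0,0,0.2],
)

```text
clock: 29.92
tcp_pos: [0.6933, -0.1449, 0.1413]
tcp_rot: [[0.036, 0.999, 0.002], [0.999, -0.036, -0.001], [-0.0, 0.002, -1.0]]
force: [0.3, 0.4, 0.1]
finger_gap: 0.0511
```

```bash
python3 -c "
from h import *
to(.694,-.145,.053)
p,d=env.snapshot('top');cv2.imwrite('pics/g1t.png',p);q=p[190:290,360:480];q=cv2.resize(q,(400,400))
p,d=env.snapshot('scene');cv2.imwrite('pics/g1s.png',p);q2=cv2.resize(p[225:335,190:300],(400,400));cv2.imwrite('pics/g1.png',np.hstack([q,q2]))"
```

```text
t 29.92 pos [ 0.6933 -0.1449  0.1413] phi 1.6066 units in final frame [-0.    0.02  2.94] in present frame [-0.    0.02  2.94] turn units 0.0 F [0.3 0.4 0.1] gap 0.0511
```

View pics/g1.png

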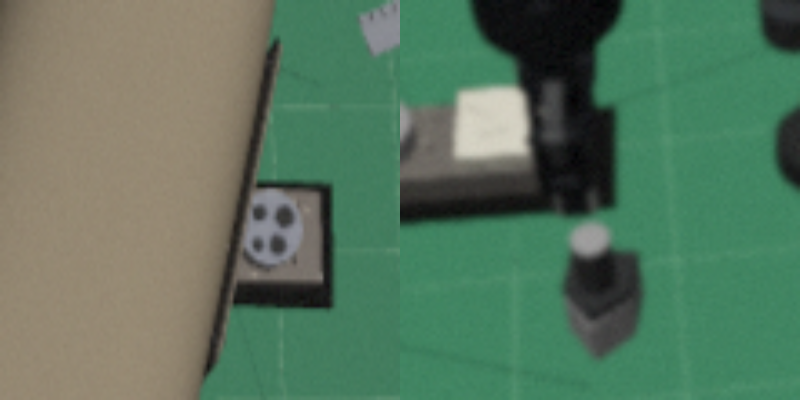

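The fingertips are at right-crop (545–600,205), behind and above the shank top at (590,240), and the anvil on the slab looks fine. I'll check the fingertip projection before going down.

```bash
python3 -c "
from h import *
c=env.get_calibration('scene');T=np.linalg.inv(np.array(c['world_from_camera']))
for P in ((.6933+.03,-.145,.146),(.6933-.03,-.145,.146),(.6933,-.145,.084)):
    q=T@np.r_[P,1]; u=c['fx']*q[0]/q[2]+c['cx'];v=c['fy']*q[1]/q[2]+c['cy']
    print(P,'full',round(u,1),round(v,1),'crop',round(400+(u-190)*400/110),round((v-225)*400/110))"
```

```text
(0.7233, -0.145, 0.146) full 239.1 282.2 crop 579 208
(0.6633, -0.145, 0.146) full 238.3 259.5 crop 576 125
(0.6933, -0.145, 0.084) full 242.2 289.8 crop 590 236
```

>>> jog_arm(
  series=[0,0,0.3,0,0.2,0,0,0.4,0,0.2,0,0,0.3,0,0.2,0,0,0.2,0,0.2,0,0,0,0,0.2],
  grip_force=80,
)

```text
clock: 30.43
tcp_pos: [0.6916, -0.1439, 0.1017]
tcp_rot: [[0.035, 0.999, -0.003], [0.999, -0.035, 0.001], [0.001, -0.003, -1.0]]
force: [-0.8, -0.2, -0.8]
finger_gap: 0.0513
```

```bash
python3 -c "
from h import *
to(.694,-.145,.053)
p,d=env.snapshot('scene');cv2.imwrite('pics/g2.png',cv2.resize(p[225:335,190:300],None,fx=5,fy=5,interpolation=cv2.INTER_CUBIC))"
```

```text
t 30.43 pos [ 0.6916 -0.1439  0.1017] phi 1.6062 units in final frame [-0.03  0.08  1.62] in present frame [-0.03  0.08  1.62] turn units 0.0 F [-0.8 -0.2 -0.8] gap 0.0513
```

View pics/g2.png

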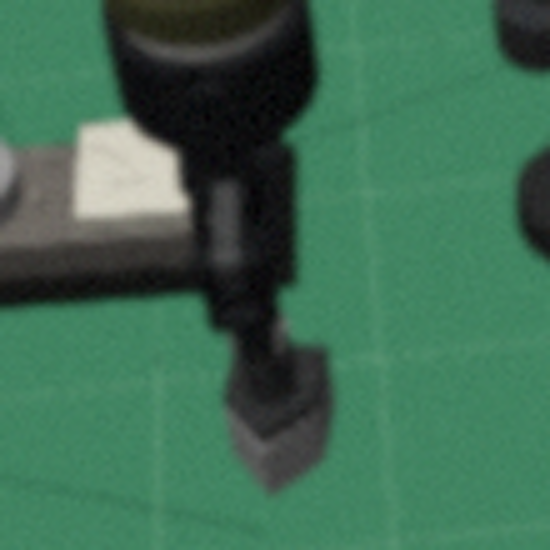

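The camera-side finger now stands in front of the shank (crop (235,300)), on the line of its axis. Down and grip.

>>> jog_arm(
  series=[0,0,0.4,0,0.2,0,0,0.4,0,0.2,0,0,0.4,0,0.2,0,0,0.3,0,0.2,0,0,0.15,0,0.2],
)

```text
clock: 30.9
tcp_pos: [0.6915, -0.1439, 0.0519]
tcp_rot: [[0.035, 0.999, -0.003], [0.999, -0.035, 0.001], [0.001, -0.003, -1.0]]
force: [0.1, 0.1, -0.3]
finger_gap: 0.051
```

>>> jog_arm(
  series=[0,0,0,0,0.2,0,0,0,0,0.2,0,0,0,0,0.2,0,0,0,0,0.2,0,0,0,0,0.2],
)

```text
clock: 31.32
tcp_pos: [0.6934, -0.1445, 0.0554]
tcp_rot: [[0.035, 0.999, 0.001], [0.999, -0.035, -0.0], [-0.0, 0.001, -1.0]]
force: [0.3, -0.2, 0.4]
finger_gap: 0.0511
```

>>> jog_arm(
  series=[0,0,0,0,-0.2,0,0,0,0,-1,0,0,0,0,-1,0,0,0,0,-1,0,0,0,0,-1],
)

```text
clock: 31.73
tcp_pos: [0.693, -0.1444, 0.0552]
tcp_rot: [[0.035, 0.999, 0.001], [0.999, -0.035, -0.0], [-0.0, 0.001, -1.0]]
force: [-2.7, 0.1, 3.4]
finger_gap: 0.0196
```

>>> jog_arm(
  series=[0,0,0,0,-1,0,0,0,0,-1,0,0,0,0,-1,0,0,0,0,-1,0,0,0,0,-1],
)

```text
clock: 32.15
tcp_pos: [0.693, -0.1444, 0.0552]
tcp_rot: [[0.035, 0.999, 0.001], [0.999, -0.035, -0.0], [-0.0, 0.001, -1.0]]
force: [-1.7, 0.4, 5.9]
finger_gap: 0.0199
```

>>> jog_arm(
  series=[0,0,-0.2,0,-1,0,0,-0.4,0,-1,0,0,-0.6,0,-1,0,0,-0.7,0,-1,0,0,-0.7,0,-1],
)

```text
clock: 32.57
tcp_pos: [0.6922, -0.1441, 0.1328]
tcp_rot: [[0.035, 0.999, -0.002], [0.999, -0.035, 0.001], [0.001, -0.002, -1.0]]
force: [-0.4, -0.1, -3.5]
finger_gap: 0.0197
```

>>> jog_arm(
  series=[0,0,-0.6,0,-1,0,0,-0.4,0,-1,0,0,-0.2,0,-1,0,0,0,0,-1,0,0,0,0,-1],
)

```text
clock: 32.98
tcp_pos: [0.6928, -0.1443, 0.1682]
tcp_rot: [[0.035, 0.999, -0.0], [0.999, -0.035, 0.0], [0.0, -0.0, -1.0]]
force: [0.1, -0.6, -3.3]
finger_gap: 0.0194
```

Run:
```python
from m import *
to(.5595,-.1915,.18)
p=cv2.imread('pics/e1t.png')
m=np.zeros(p.shape[:2],np.uint8);roi=(slice(220,275),slice(375,450))
m[roi]=(p.min(2)>160)[roi]; m=cv2.morphologyEx(m,cv2.MORPH_CLOSE,np.ones((3,3)))
print('board',rect('top',m,.047)); print('pad',pad(p))
p,d=env.snapshot('scene');cv2.imwrite('pics/g3s.png',p)
m=np.zeros(p.shape[:2],np.uint8);roi=(slice(225,285),slice(190,260))
m[roi]=(p.min(2)>150)[roi]
print('board scene',rect('scene',m,.047))
cv2.imwrite('pics/g3.png',cv2.resize(p[165:315,170:330],None,fx=4,fy=4,interpolation=cv2.INTER_CUBIC))
```

```text
t 32.98 pos [ 0.6928 -0.1443  0.1682] phi 1.6061 units in final frame [-1.73 -4.38 -0.39] in present frame [-1.73 -4.38 -0.39] turn units 0.0 F [ 0.1 -0.6 -3.3] gap 0.0194
board (array([ 0.5603, -0.1891]), array([55.6, 75.3]), -0.0291, array([ 0.5604, -0.189 ]))
pad (array([ 0.5582, -0.2366]), array([ 84.1, 208.3]), -0.0417, array([ 0.5575, -0.2363]))
board scene (array([ 0.5619, -0.2057]), array([49.8, 60.3]), -1.5528, array([ 0.5626, -0.2081]))
```

View pics/g3.png

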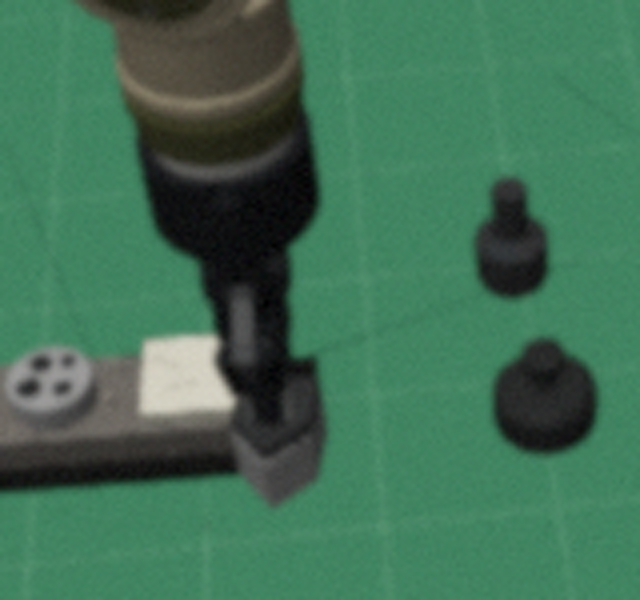

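The die hangs upright (crop (278,440)) with a 3.3 N load. From the earlier top view, the board's centre is at (0.5603,-0.189). Moving the die above it.

>>> jog_arm(
  series=[-0.1,-0.3,0,0,-1,-0.3,-0.7,0,0,-1,-0.3,-0.8,0,0,-1,-0.3,-0.8,0,0,-1,-0.3,-0.8,0,0,-1],
)

```text
clock: 33.45
tcp_pos: [0.5875, -0.1794, 0.1667]
tcp_rot: [[0.035, 0.999, -0.003], [0.999, -0.035, 0.001], [0.001, -0.003, -1.0]]
force: [0.5, -0.8, -3.0]
finger_gap: 0.0195
```

>>> jog_arm(
  series=[-0.2,-0.5,0,0,-1,-0.1,-0.3,0,0,-1,-0.05,-0.15,0,0,-1,0,0,0,0,-1,0,0,0,0,-1],
)

```text
clock: 33.87
tcp_pos: [0.5613, -0.1892, 0.1684]
tcp_rot: [[0.035, 0.999, 0.001], [0.999, -0.035, 0.0], [0.0, 0.001, -1.0]]
force: [-0.1, -0.3, -2.2]
finger_gap: 0.0198
```

Run:
```python
from h import *
to(.560,-.1903,.1022)
p,d=env.snapshot('scene');cv2.imwrite('pics/h1s.png',p)
cv2.imwrite('pics/h1.png',cv2.resize(p[165:315,130:290],None,fx=4,fy=4,interpolation=cv2.INTER_CUBIC))
```

```text
t 33.87 pos [ 0.5613 -0.1892  0.1684] phi 1.6061 units in final frame [-0.04 -0.04  2.21] in present frame [-0.04 -0.04  2.21] turn units 0.0 F [-0.1 -0.3 -2.2] gap 0.0198
```

View pics/h1.png

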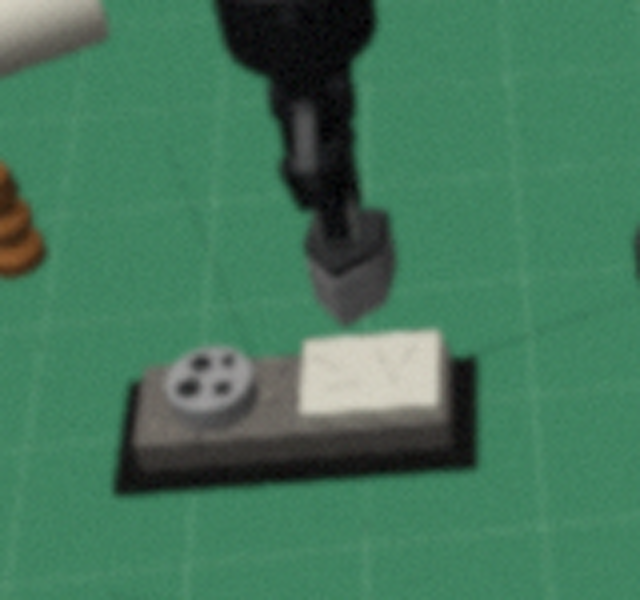

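The board is now in clear view (crop u=300–440, v=333–415), with the die upright above it. I'll re-measure the board, slab and anvil in this view.

Run:
```python
from h import *
s=.25
def W(pts,z): return ray('scene',[[130+x*s,165+y*s] for x,y in pts],z)
p=cv2.imread('pics/h1s.png')
m=np.zeros(p.shape[:2],np.uint8);roi=(slice(240,275),slice(200,245));m[roi]=(p.min(2)>165)[roi]
r=rect('scene',m,.047);print('board',r)
b=W([(302,343),(438,331),(440,408),(299,417)],.047);print(b.round(4).tolist(),b.mean(0))
sl=W([(135,447),(447,425)],.033);print('slab near-edge corners',sl.round(4).tolist(),'centre~',sl.mean(0)-[.031,-.001,0])
c=cv2.fitEllipse  # anvil outline top
m=np.zeros(p.shape[:2],np.uint8);roi=(slice(248,272),slice(168,196));m[roi]=(p.min(2)>115)[roi]
cs,_=cv2.findContours(m,cv2.RETR_EXTERNAL,cv2.CHAIN_APPROX_NONE);cc=max(cs,key=cv2.contourArea)
e=cv2.fitEllipse(cc);print('anvil',e,ray('scene',[e[0]],.053))
```

```text
board (array([ 0.5613, -0.1925]), array([56.1, 75.5]), -0.0267, array([ 0.5618, -0.1915]))
[[0.5351, -0.2299, 0.047], [0.5367, -0.1505, 0.047], [0.5969, -0.1511, 0.047], [0.5924, -0.2306, 0.047]] [ 0.56525205 -0.19056715  0.047     ]
slab near-edge corners [[0.5896, -0.3255, 0.033], [0.598, -0.1488, 0.033]] centre~ [ 0.56279031 -0.23614617  0.033     ]
anvil ((181.60635375976562, 259.6028747558594), (13.870499610900879, 21.669363021850586), 72.59876251220703) [[ 0.56091942 -0.28279328  0.053     ]]
```

Both views agree to a few mm: board centre about (0.561,-0.190), slab and anvil in place. Lowering the die slowly.

>>> jog_arm(
  series=[-0.03,-0.03,0.3,0,-1,0,0,0.5,0,-1,0,0,0.5,0,-1,0,0,0.3,0,-1,0,0,0.1,0,-1],
)

```text
clock: 34.33
tcp_pos: [0.5589, -0.1892, 0.1149]
tcp_rot: [[0.035, 0.999, -0.003], [0.999, -0.035, 0.002], [0.002, -0.003, -1.0]]
force: [-0.4, 0.6, -3.6]
finger_gap: 0.0199
```

>>> jog_arm(
  series=[0,0,0,0,-1,0,0,0,0,-1,0,0,0,0,-1,0,0,0,0,-1,0,0,0,0,-1],
)

```text
clock: 34.75
tcp_pos: [0.5603, -0.1903, 0.1184]
tcp_rot: [[0.035, 0.999, 0.001], [0.999, -0.035, -0.001], [-0.001, 0.001, -1.0]]
force: [0.2, -0.8, -3.9]
finger_gap: 0.0198
```

Run:
```python
from h import *
to(.560,-.1903,.1022)
p,d=env.snapshot('scene');cv2.imwrite('pics/h2s.png',p)
cv2.imwrite('pics/h2.png',cv2.resize(p[165:315,130:290],None,fx=4,fy=4,interpolation=cv2.INTER_CUBIC))
```

```text
t 34.75 pos [ 0.5603 -0.1903  0.1184] phi 1.6061 units in final frame [ 0.   -0.01  0.54] in present frame [ 0.   -0.01  0.54] turn units 0.0 F [ 0.2 -0.8 -3.9] gap 0.0198
```

View pics/h2.png

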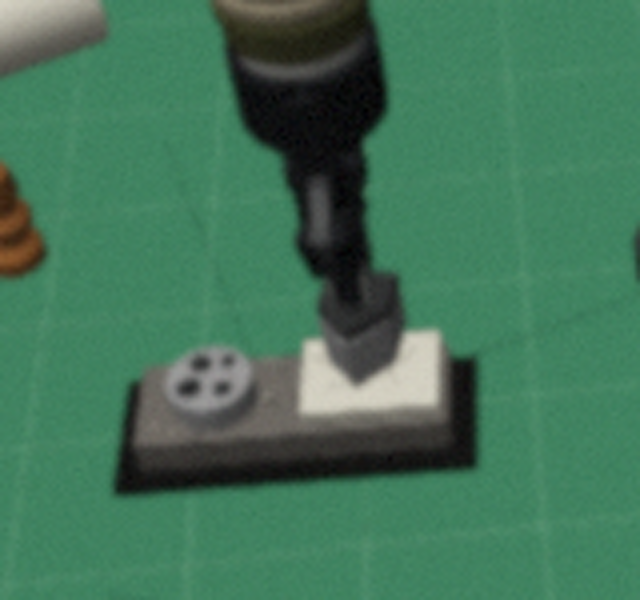

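The die is centred over the board about 16 mm up, with its point at crop (360,383). Going on down in small steps.

>>> jog_arm(
  series=[0,0,0.2,0,-1,0,0,0.15,0,-1,0,0,0.1,0,-1,0,0,0,0,-1,0,0,0,0,-1],
)

```text
clock: 35.22
tcp_pos: [0.5594, -0.1899, 0.1035]
tcp_rot: [[0.035, 0.999, -0.001], [0.999, -0.035, 0.001], [0.001, -0.001, -1.0]]
force: [0.8, 1.2, -3.3]
finger_gap: 0.0194
```

>>> jog_arm(
  series=[0,0,0.04,0,-1,0,0,0,0,-1,0,0,0,0,-1,0,0,0,0,-1,0,0,0,0,-1],
)

```text
clock: 35.63
tcp_pos: [0.5599, -0.1901, 0.103]
tcp_rot: [[0.035, 0.999, 0.0], [0.999, -0.035, -0.0], [-0.0, 0.0, -1.0]]
force: [-0.6, -0.7, -3.7]
finger_gap: 0.0195
```

>>> jog_arm(
  series=[0,0,0.03,0,-1,0,0,0,0,-1,0,0,0,0,-1,0,0,0,0,-1,0,0,0,0,-1],
)

```text
clock: 36.05
tcp_pos: [0.5599, -0.1901, 0.1022]
tcp_rot: [[0.035, 0.999, 0.001], [0.999, -0.035, -0.0], [-0.0, 0.001, -1.0]]
force: [0.2, 0.5, -1.3]
finger_gap: 0.0197
```

>>> jog_arm(
  series=[0,0,0.01,0,-1,0,0,0,0,-1,0,0,0,0,-1,0,0,0,0,-1,0,0,0,0,-1],
)

```text
clock: 36.47
tcp_pos: [0.56, -0.1902, 0.1021]
tcp_rot: [[0.035, 0.999, 0.001], [0.999, -0.035, -0.0], [-0.0, 0.001, -1.0]]
force: [-1.2, -0.1, 3.3]
finger_gap: 0.0197
```

>>> jog_arm(
  series=[0,0,0,0,-0.42,0,0,0,0,-0.38,0,0,0,0,-0.3,0,0,0,0,-0.1,0,0,0,0,0.2],
)

```text
clock: 36.88
tcp_pos: [0.5597, -0.1901, 0.1015]
tcp_rot: [[0.035, 0.999, -0.0], [0.999, -0.035, 0.0], [0.0, -0.0, -1.0]]
force: [0.4, 0.3, 0.1]
finger_gap: 0.0494
```

>>> jog_arm(
  series=[0,0,0,0,0.2,0,0,0,0,0.2,0,0,-0.2,0,0.2,0,0,-0.4,0,0.2,0,0,-0.7,0,0.2],
)

```text
clock: 37.3
tcp_pos: [0.5583, -0.1894, 0.1393]
tcp_rot: [[0.035, 0.999, -0.004], [0.999, -0.035, 0.002], [0.002, -0.004, -1.0]]
force: [0.1, 0.2, 0.4]
finger_gap: 0.0514
```

>>> jog_arm(
  series=[0,0,-0.8,0,0.2,0,0,-0.8,0,0.2,0,0,-0.8,0,0.2,0,0,-0.5,0,0.2,0,0,-0.2,0,0.2],
)

```text
clock: 37.72
tcp_pos: [0.5609, -0.1906, 0.2373]
tcp_rot: [[0.035, 0.999, 0.005], [0.999, -0.035, -0.002], [-0.002, 0.005, -1.0]]
force: [0.7, -1.1, 0.1]
finger_gap: 0.051
```

>>> jog_arm(
  series=[0.5,0,0,0,0.2,0.9,0,0,0,0.2,1,0,0,0,0.2,1,0,0,0,0.2,1,0,0,0,0.2],
)

```text
clock: 38.13
tcp_pos: [0.5634, -0.0561, 0.2323]
tcp_rot: [[0.036, 0.999, -0.002], [0.999, -0.036, 0.001], [0.001, -0.002, -1.0]]
force: [0.8, 0.2, -0.1]
finger_gap: 0.0513
```

>>> jog_arm(
  series=[1,0,0,0,0.2,0.8,0,0,0,0.2,0.5,0,0,0,0.2,0.2,0,0,0,0.2,0,0,0,0,0.2],
)

```text
clock: 38.55
tcp_pos: [0.5662, 0.0187, 0.2327]
tcp_rot: [[0.033, 0.999, -0.002], [0.999, -0.033, 0.0], [0.0, -0.002, -1.0]]
force: [-0.3, -0.3, 0.4]
finger_gap: 0.0514
```

Run:
```python
from m import *
to(.560,-.1903,.1022)
p,d=env.snapshot('top');cv2.imwrite('pics/i1t.png',p);q=cv2.resize(p[190:290,360:480],(400,400))
print('pad',pad(p)); 
m=np.zeros(p.shape[:2],np.uint8);roi=(slice(215,275),slice(375,415));g=p.min(2);
p2,d2=env.snapshot('scene');cv2.imwrite('pics/i1s.png',p2);q2=cv2.resize(p2[215:305,150:260],(400,400));cv2.imwrite('pics/i1.png',np.hstack([q,q2]))
for n,P,D,(a,b,c,e) in (('top',p,d,(370,200,470,280)),('scene',p2,d2,(160,190,270,300))):
    C=cloud(n,D)[b:e,a:c].reshape(-1,3)
    t=C[C[:,2]>.115]; print(n,'shank top pts',len(t),np.median(t,0).round(4), 'maxz',np.percentile(t[:,2],[50,95]).round(4))
```

```text
t 38.55 pos [0.5662 0.0187 0.2327] phi 1.6034 units in final frame [-6.97  0.02  4.35] in present frame [-6.97  0.02  4.35] turn units 0.0 F [-0.3 -0.3  0.4] gap 0.0514
pad (array([ 0.5594, -0.2364]), array([ 86.6, 208. ]), -0.0417, array([ 0.5577, -0.2363]))
top shank top pts 117 [ 0.5555 -0.1855  0.1326] maxz [0.1326 1.2181]
scene shank top pts 151 [ 0.5684 -0.1865  0.1301] maxz [0.1301 0.9141]
```

View pics/i1.png

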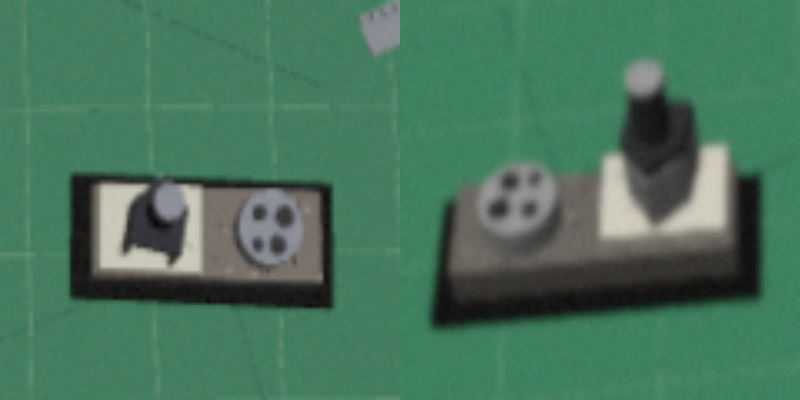

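The die stands upright in the middle of the board (shank top at left crop (168,200), right crop (644,78)), with the anvil on the right half. A last numeric check of the placements:

Run:
```python
from m import *
print('die top', ray('top',[[410.4,240]],.131), 'scene',ray('scene',[[217.1,232.5]],.131))
p=cv2.imread('pics/i1t.png')
# corners in the top crop (x*.3+360, y*.25+190)
W=lambda pts,z:ray('top',[[360+x*.3,190+y*.25] for x,y in pts],z)
b=W([(97,182),(203,186),(203,273),(99,269)],.047).mean(0);s=W([(91,180),(322,187),(323,284),(92,275)],.033).mean(0);a=W([(268,228)],.053)[0]
print('board',b.round(4),'slab',s.round(4),'anvil',a.round(4))
L=np.array([.036,.999]);X=np.array([.999,-.036])
f=lambda q:(round(float((q-s)[:2]@X),4),round(float((q-s)[:2]@L),4))
print('in slab frame board',f(b),'anvil',f(a))
q=cv2.imread('pics/top0.png');w=cv2.absdiff(p,q).max(2)
for n,(u,v) in dict(weight=(331,241),rd=(333,286),jar=(153,238),spool=(158,321),slick=(498,314)).items(): print(n,w[v-15:v+15,u-15:u+15].mean().round(1))
```

```text
die top [[ 0.56021008 -0.18971756  0.131     ]] scene [[ 0.5636973  -0.19032591  0.131     ]]
board [ 0.5589 -0.1905  0.047 ] slab [ 0.5586 -0.237   0.033 ] anvil [ 0.5568 -0.2802  0.053 ]
in slab frame board (-0.0013, 0.0465) anvil (-0.0002, -0.0432)
weight 83.2
rd 75.6
jar 5.3
spool 5.1
slick 4.8
```

Run:
```python
from h import *
print(env.hand_in(), env.get_state()["clock"])
```

```text
the job is handed in; nothing more can be done
the job is handed in; nothing more can be done
```

The punching station is built on the pad in the required order: slab, board, anvil, then the die. I handed it in at about 39 s of the 115 s allowed; no verdict is reported. Each part was lowered in small steps until the wrist force showed contact, then released.

Last measured positions:

| Part | Last check | Limit |
|---|---|---|
| Slab | within about 2 mm of the pad's centre, square to about 0.01 rad | 12 mm, 0.12 rad |
| Board | about 1.5 mm from the middle of the left half, each way; square to about 0.02 rad | 13 mm each way, 0.15 rad |
| Anvil | about 2 mm from the middle of the right half | 15 mm each way |
| Die | upright, about 1–2 mm from the board's centre | 12 mm |

- **Clearance:** the gripper was well clear of everything at hand-in. The die passed only over the bench and the board, never over the anvil or bare stone.
- **Camera disagreement:** the two cameras differ by 3–4 mm in x, which is a calibration bias and within the tolerances.
- **Other tools:** the jar, spool and slicker look unchanged from the first picture. The arm hid the weight and round die in the last top view, so that check could not be made there. They were upright in the scene view taken just before the die was carried over, and the arm never went low near them.

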